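Lever the scroll saw's front foot back into its cup

ROBOT

A 6-joint arm with a two-finger parallel gripper is mounted at the origin on the work surface. World frame = base frame: x ahead of the robot, y to its left, z up, the work surface at z = 0. Lengths are in m, angles in rad, forces in N, time in s.
With the tool pointing down it reaches from about 0.4 to 0.825 m from the base axis. Payload 7 kg.
Tool frame: the origin (TCP) lies at the very end of the fingers, on their centre line; the grasp point (between the pads) lies 19 mm behind it; z points along the fingers, y is the direction in which the jaws open and shut (so a half turn about z gives the same grasp; the last joint's range is limited). The gripper opens to 88 mm and grips with 3 to 60 N. Pads are 19 mm wide; open, the fingers measure 130 mm over their backs; the gripper's body (78 mm by 193 mm) begins 47 mm behind the grasp point.
Start: joints at [1.631, 0.359, 0.012, 0, -1.224, -0.288], TCP at [0.152, 0.658, 0.227] pointing down, gripper open.
Joint ranges: [-3.07, 3.07], [-1.43, 2.12], [-1.02, 1.25], [-3.03, 1.67], [-3.05, -0], [-3.03, 3.03]. Speed limits (rad/s): [2.39, 2.39, 3.01, 3.14, 3.14, 3.14].

INTERFACE

Orientations are given as a rotation vector (axis times angle).
In Python, from plant import state, get_image, finish_job gives the robot as it stands.
- The arm moves only by the tool servo_tool, never from a script. Its argument "targets" is a list of rows, each a list of 3 entries, a list of its own where there are three numbers: the turn, a rotation vector about the tool's x, y, z in rad, then the shift along the tool's x, y, z in m, then the opening, from 0 (shut) to 1 (fully open). In form: [[[wx, wy, wz], [x, y, z], jaw], ...]. A call has 1 to 10 rows; each row shifts and turns the commanded pose from where the row before left it, along the tool's axes as they then stand; what a row does not reach is not made up. A row lasts 1/12 s, in which the tool goes at most 41.7 mm and 7.16 degrees, less where a joint would pass 70% of its speed; a pose out of reach is approached as far as the arm can. A call with a gripper value outside its range is refused whole. The fingers move at their own pace and stop on an object; the grip force is fixed at half the most. Time passes only in rows, so rows that do not move let the fingers close. It gives the time, the measured TCP pose, the force and the opening at its end, in the units of the state.
- state(): the state, without advancing time (a new reading comes with each control period).
- get_image(name): name is "scene" or "side" or "wrist"; returns a dict with "color" (400x640x3 uint8, red, green, blue), "range_z" (400x640 float32, m along the optical axis (not along the pixel's ray), 0 where there is no reading), "K" (3x3 intrinsics, pixels), "cam_to_world" (4x4, takes a point from camera to world coordinates). Camera axes: x right, y up, looking along -z (the intrinsics and any distortion apply to the point x, -y, -z); pixel columns grow to the right and rows downward; lengths in m; the calibration is good to about 2 mm. A picture is of the moment at which its call begins.
- finish_job(): hands the job in, once; it reports no verdict.
The state is a dict: "clock": time; "joint_positions": joint angles; "joint_velocities": joint speeds; "joint_torque": joint torques, N m; "tool_pos": TCP position; "tcp_rot": TCP orientation; "ft_force": force on the tool from outside, world axes, zero at the start; "moment": the same for the moment, N m; "width": finger opening in m.
Only numpy, scipy, OpenCV 4.12 (cv2) and the standard library are available. Lean on these libraries where they do the work, as an engineer would, in place of code of your own. Each camera call takes 0.05 s, during which the arm holds its last target. There are 200 camera calls.

TASK

The scroll saw has crept sideways and its front foot has come out of its rubber foot cup: using the pry bar over the wooden block, slide the toe in under the saw's front lip until you feel it just touch the rib behind, ease it back a little and lever the front up just clear of the cup's rim. Swing the raised front across with the bar and let it down gently, never resting the foot on the rim, so that it stands fully home in the cup. Then draw the bar out from under the saw and leave it lying over the block with its handle end on the bench; touch the saw with nothing but the bar and leave the loose things around alone.

Things in the scene. Friction and masses are not known exactly. Their poses are not given: they have to be found in the camera images.
- saw: Scroll saw, about 12 kg, on three rubber feet. Origin: centre of the front foot's underside; x to the saw's rear, z up. Front foot 24 mm diameter, bottom edge rounded 3 mm. Front lip: black crossbar of the nose, 12 mm thick, 100 mm wide, front edge x = -60 mm, underside z = 24 mm. About 30 to 50 N at the lip lifts it; it then tips and turns about the two rear feet at x = 420 mm.
- saw_lip (a point): Middle of the lower front edge of the saw's lip, 60 mm in front of the front foot's axis and 24 mm above the bench at the start.
- rib: Cross rib under the lip, fixed to the saw: 94 mm wide, 4 mm thick, reaching 18 mm below the lip's underside. Origin: middle of its top. Its front face, 30 mm behind the lip's front edge, stops the bar's toe. As the bar comes level and swings square the toe creeps some 5 mm towards it, so ease it back about 9 mm before levering.
- cup: Round black rubber foot cup screwed to the bench beside the front foot, on the saw's +y side. Outer diameter 39 mm, recess 30 mm diameter (3 mm play all round the foot), recess floor 4 mm above the bench. Origin: centre of its underside. 36 to 43 mm from the foot's start.
- rim: The cup's soft raised rim, fixed to it: a ring 4.5 mm wide whose top is 10 mm above the bench; it must not carry the saw. Origin: on the cup's axis, at the recess floor, 4 mm above the bench.
- block: Loose dark hardwood fulcrum block in front of the saw, 52 x 100 mm, 0.35 kg, with a half-round ridge of 14 mm radius along its y axis, over its middle. Ridge axis 22 mm, ridge top 36 mm above the bench. Origin: centre of the underside; x points away from the saw. Stands about 120 mm in front of the lip.
- bar: Straight steel pry bar, 470 mm, 0.8 kg, lying over the block's ridge with the handle end on the bench and the toe in the air, about 40 mm short of the lip. Origin: toe tip, middle of the underside. x runs along the bar to the handle, y across, z out of its upper face. Toe (first 100 mm) 28 wide, 7 thick; shank 20 wide, 12 thick; underside flat throughout. Centre of mass at x = 245 mm.
- bar_end (a point): Centre of the bar's handle end face, at x = 470 mm and 6 mm above the underside in the bar's frame.
- glue: White glue bottle, 54 mm diameter, 150 mm high, standing. Bystander. Origin: centre of the underside.
- petal: Flat plywood cut-out, 120 x 50 x 10 mm, lying. Bystander. Origin: centre of the underside.
- offcut: Pale wooden offcut, 100 x 55 x 30 mm, lying. Bystander. Origin: centre of the underside.
Things that resemble listed ones, but are neither listed nor needed, are in the scene too. Of the things that look like the block, take the one that is nearest to the robot's base at the start. Several things look just like the cup: the one meant starts farthest to the robot's right.

How it is judged:
By the outcome, as a careful person would: the job done as asked, in the order asked, and still so for the second after the job is handed in, with the robot touching nothing.
It also fails if it takes over 58 s, if anything falls off the work surface, if the arm or the gripper's body presses on something with over 40 N, if the wrist force passes 120 N, or if a joint passes its speed limit or range.

## Working session

There is one attempt and no reset: what is moved stays moved. The work goes in short steps, Python scripts to look and compute and a tool call to move; the robot and the scene stay as the last step left them, time stands still between calls to the robot, and variables do not carry over. Pictures are saved under pics/ and viewed, about 8 in all and at most 12, crops included, and the job is handed in when it is done.

Besides the shell and the picture viewer there is one more tool, called after "Call:" by a JSON object that holds its "name" and its "arguments", one argument or row to a line. servo_tool: Moves the arm, as the interface text tells. Its arguments: {"type":"object","properties":{"targets":{"type":"array"}},"required":["targets"]}

```bash
ls; mkdir -p pics; cat > h.py <<'E'
import numpy as np, cv2
from plant import state, get_image, finish_job
from scipy.spatial.transform import Rotation as R
def world(im):
    K=im["K"];z=im["range_z"];v,u=np.mgrid[0:z.shape[0],0:z.shape[1]]
    x=(u-K[0,2])/K[0,0]*z;y=(v-K[1,2])/K[1,1]*z
    P=np.stack([x,-y,-z,np.ones_like(z)],-1)@im["cam_to_world"].T
    P=P[...,:3];P[z<=0]=np.nan
    return P
def snap(n,f):
    im=get_image(n);cv2.imwrite("pics/"+f+".png",im["color"][...,::-1]);np.savez("pics/"+f+".npz",P=world(im),c=im["color"],K=im["K"],T=im["cam_to_world"]);return im
E
python3 - <<'E'
from h import *
print(state())
for n in("scene","side"):
    im=snap(n,n+"0");print(im["K"],im["cam_to_world"].round(3))
a=cv2.imread("pics/scene0.png");b=cv2.imread("pics/side0.png")
E
```

```text
pics
{'clock': 0.0, 'joint_positions': array([ 1.63108372e+00,  3.59353888e-01,  1.10439940e-02, -3.83263992e-04,
       -1.22410372e+00, -2.88093816e-01]), 'joint_velocities': array([ 0.00130533,  0.00061336, -0.0001054 ,  0.00015148,  0.00048872,
       -0.00160846]), 'joint_torque': array([ 5.16867863e-05, -5.82704008e+01,  2.93071014e+01,  6.99741930e+00,
        7.19486197e-03, -1.48699041e-04]), 'tool_pos': array([0.15235193, 0.65706215, 0.2256316 ]), 'tcp_rot': array([ 3.11956742e+00, -3.57079684e-01, -1.17132225e-04]), 'ft_force': array([ 0.98754709, -0.80498188, -0.21810063]), 'moment': array([ 0.01261285,  0.04058127, -0.01706883]), 'width': 0.08799197862031209}
[[374.34541237   0.         322.50557602]
 [  0.         374.34541237 198.81140165]
 [  0.           0.           1.        ]] [[ 0.811 -0.344  0.473  1.05 ]
 [ 0.584  0.444 -0.68  -0.478]
 [ 0.024  0.828  0.561  0.567]
 [ 0.     0.     0.     1.   ]]
[[503.04295371   0.         329.75770429]
 [  0.         503.04295371 197.30587009]
 [  0.           0.           1.        ]] [[-0.995  0.061 -0.078  0.543]
 [-0.098 -0.501  0.86   0.935]
 [ 0.013  0.863  0.505  0.545]
 [ 0.     0.     0.     1.   ]]
```

View pics/scene0.png

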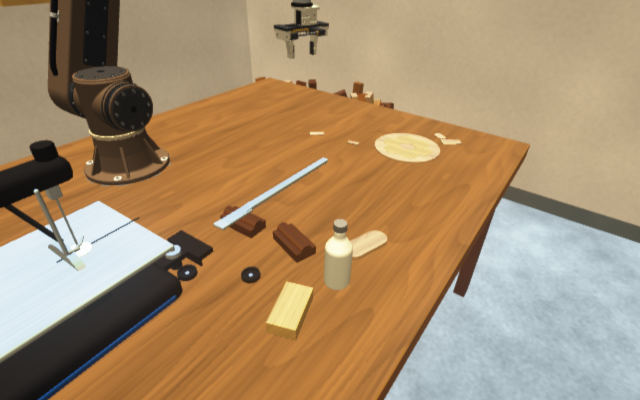

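View pics/side0.png

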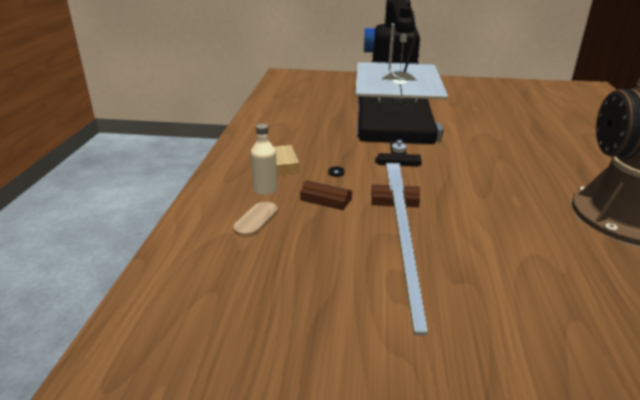

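Scene: the saw is at lower left with its lip at ~(190,245). A cup sits at (187,272) and a lookalike at (251,274). The bar runs (218,224)→(326,160) over the near block at (243,220), with a decoy block at (294,240). Next I measure these.

```bash
python3 - <<'E'
from h import *
S=np.load("pics/scene0.npz");D=np.load("pics/side0.npz")
for n,pts in (("scene",[(187,272),(251,274),(187,250),(200,243),(222,222),(324,161),(243,220),(294,240),(338,270),(370,243),(290,310)]),("side",[(398,160),(336,171),(393,168),(419,328),(375,194),(416,196),(325,195)])):
    P=np.load(f"pics/{n}0.npz")["P"]
    for u,v in pts: print(n,u,v,P[v,u].round(4))
# topdown map merge
for n,d in(("scene",S),("side",D)):
    P=d["P"];c=d["c"]
    x0,x1,y0,y1=0.3,0.7,-0.25,0.5
    m=(P[...,0]>x0)&(P[...,0]<x1)&(P[...,1]>y0)&(P[...,1]<y1)&(P[...,2]<0.12)
    img=np.zeros((400,750,3),np.uint8)+40
    q=P[m];u=((q[:,1]-y0)*1000).astype(int);v=((q[:,0]-x0)*1000).astype(int)
    o=np.argsort(q[:,2])
    for a,b,cc in zip(u[o],v[o],c[m][o]): cv2.circle(img,(int(a),int(b)),1,[int(t) for t in cc[::-1]],-1)
    cv2.imwrite(f"pics/top_{n}.png",img)
a=np.vstack([cv2.imread("pics/top_scene.png")[:300],cv2.imread("pics/top_side.png")[:300]]);cv2.imwrite("pics/top.png",a)
E
```

```text
scene 187 272 [ 0.5133 -0.1846  0.0061]
scene 251 274 [ 0.6214 -0.11    0.0061]
scene 187 250 [ 0.4903 -0.1604  0.0363]
scene 200 243 [ 0.4951 -0.1306  0.0375]
scene 222 222 [ 0.4912 -0.0638  0.051 ]
scene 324 161 [0.4638 0.3676 0.0126]
scene 243 220 [ 0.5006 -0.0115  0.0292]
scene 294 240 [0.6446 0.0012 0.0337]
scene 338 270 [ 0.7843 -0.0371  0.0575]
scene 370 243 [0.7713 0.1165 0.0123]
scene 290 310 [ 0.7576 -0.1478  0.0311]
side 398 160 [ 0.4821 -0.1221  0.0351]
side 336 171 [ 0.6242 -0.1101  0.0037]
side 393 168 [ 0.4951 -0.0575  0.0462]
side 419 328 [0.4593 0.3875 0.012 ]
side 375 194 [0.5315 0.024  0.0246]
side 416 196 [0.4469 0.0218 0.0245]
side 325 195 [0.6347 0.0361 0.022 ]
```

View pics/top.png

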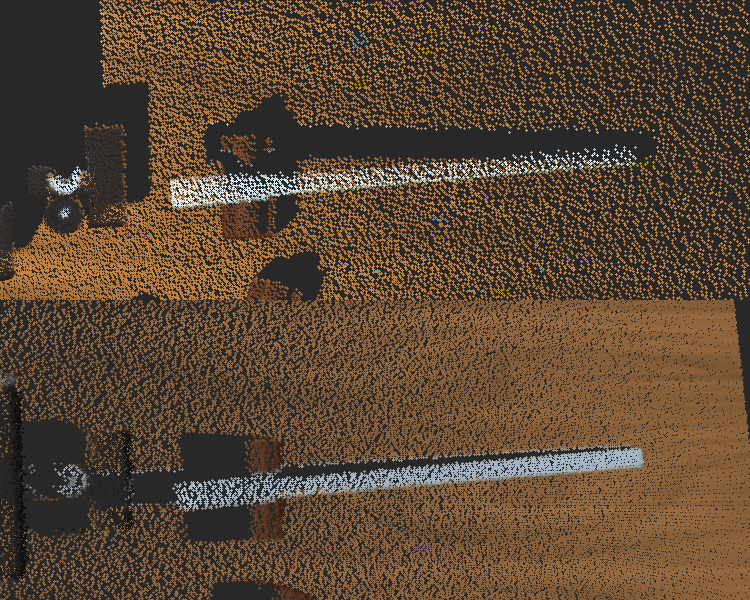

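Top view: the cup is at about (0.512,-0.185). The lip spans x≈0.426..0.527 with its front at y≈-0.124, so the foot is at about (0.477,-0.184) and the cup lies ~36 mm in +x. This matches the task data. Next I take a closer look with the wrist camera.

```bash
cat >> h.py <<'E'
def plan(pos,yawx,pitch,n=None,cur=None):
    """target: tool x heading yawx (deg, world), tool tilted by pitch deg about tool y (fingers follow bar); prints per-row turn & shift.
    Assumes shift along axes after the row's turn."""
    if cur is None:
        s=state();cur=(s["tool_pos"],s["tcp_rot"])
    p0=np.array(cur[0]);R0=R.from_rotvec(cur[1])
    R1=target(yawx,pitch)
    rv=(R0.inv()*R1).as_rotvec();d=np.array(pos)-p0
    k=max(np.linalg.norm(d)/0.040,np.degrees(np.linalg.norm(rv))/7.0)
    n=n or int(np.ceil(k))
    print("n",n,"minrows %.2f"%k)
    for i in range(n):
        Ri=R0*R.from_rotvec(rv*(i+1)/n)
        if i in(0,n//2,n-1):print(i,(rv/n).round(4).tolist(),Ri.inv().apply(d/n).round(4).tolist())
def target(yawx,pitch):
    a=np.radians(yawx);x=np.array([np.cos(a),np.sin(a),0]);z=np.array([0,0,-1.]);y=np.cross(z,x)
    return R.from_matrix(np.stack([x,y,z],1))*R.from_euler("y",pitch,degrees=True)
E
python3 - <<'E'
from h import *
im=get_image("wrist");s=state()
T=im["cam_to_world"];Rt=R.from_rotvec(s["tcp_rot"]);print(im["K"][0,0],Rt.inv().apply(T[:3,3]-s["tool_pos"]),(Rt.inv().as_matrix()@T[:3,:3]).round(2))
plan([0.49,0.02,0.26],-90,0)
E
```

```text
303.7721441358598 [ 0.08180548 -0.00058688 -0.15837194] [[-0.    0.95  0.31]
 [ 1.    0.    0.  ]
 [ 0.    0.31 -0.95]]
n 19 minrows 18.05
0 [0.0001, -0.0, 0.0707] [0.0268, 0.0268, -0.0018]
9 [0.0001, -0.0, 0.0707] [0.0375, 0.0056, -0.0018]
18 [0.0001, -0.0, 0.0707] [0.0335, -0.0178, -0.0018]
```

```bash
python3 - <<'E'
from h import *
plan([0.49,-0.05,0.23],-90,0,20)
E
```

```text
n 20 minrows 19.59
0 [0.0, -0.0, 0.0671] [0.0264, 0.0289, -0.0002]
10 [0.0, -0.0, 0.0671] [0.0387, 0.0062, -0.0002]
19 [0.0, -0.0, 0.0671] [0.0354, -0.0169, -0.0002]
```

Call:
{"name": "servo_tool", "arguments": {
  "targets": [
    [[0, 0, 0.067], [0.027, 0.028, 0], 1],
    [[0, 0, 0.067], [0.029, 0.026, 0], 1],
    [[0, 0, 0.067], [0.031, 0.024, 0], 1],
    [[0, 0, 0.067], [0.033, 0.021, 0], 1],
    [[0, 0, 0.067], [0.034, 0.019, 0], 1],
    [[0, 0, 0.067], [0.035, 0.017, 0], 1],
    [[0, 0, 0.067], [0.036, 0.014, 0], 1],
    [[0, 0, 0.067], [0.037, 0.011, 0], 1],
    [[0, 0, 0.067], [0.038, 0.008, 0], 1],
    [[0, 0, 0.067], [0.038, 0.006, 0], 1]
  ]
}}

```text
clock: 0.98
tool_pos: [0.3616, 0.328, 0.2267]
tcp_rot: [-2.828, 1.367, 0.0]
ft_force: [0.3, 1.3, -0.4]
width: 0.0872
```

```bash
python3 - <<'E'
from h import *
plan([0.49,-0.05,0.23],-90,0,10)
E
```

```text
n 10 minrows 9.98
0 [-0.0, 0.0, 0.067] [0.0384, 0.0109, -0.0003]
5 [-0.0, 0.0, 0.067] [0.0399, -0.0024, -0.0003]
9 [-0.0, 0.0, 0.067] [0.0378, -0.0128, -0.0003]
```

Call:
{"name": "servo_tool", "arguments": {
  "targets": [
    [[0, 0, 0.067], [0.038, 0.011, 0], 1],
    [[0, 0, 0.067], [0.039, 0.008, 0], 1],
    [[0, 0, 0.067], [0.0395, 0.006, 0], 1],
    [[0, 0, 0.067], [0.04, 0.003, 0], 1],
    [[0, 0, 0.067], [0.04, 0, 0], 1],
    [[0, 0, 0.067], [0.04, -0.003, 0], 1],
    [[0, 0, 0.067], [0.0395, -0.005, 0], 1],
    [[0, 0, 0.067], [0.039, -0.008, 0], 1],
    [[0, 0, 0.067], [0.038, -0.01, 0], 1],
    [[0, 0, 0.067], [0.038, -0.013, 0], 1]
  ]
}}

```text
clock: 1.82
tool_pos: [0.5164, -0.0394, 0.2267]
tcp_rot: [-2.221, 2.221, -0.0]
ft_force: [1.0, 1.3, -0.1]
width: 0.0877
```

Call:
{"name": "servo_tool", "arguments": {
  "targets": [
    [[0, 0, 0], [0, 0, 0], 1],
    [[0, 0, 0], [0, 0, 0], 1]
  ]
}}

```text
clock: 1.98
tool_pos: [0.5162, -0.0396, 0.2259]
tcp_rot: [2.219, -2.222, -0.001]
ft_force: [0.2, 0.2, 0.8]
width: 0.0876
```

```bash
python3 - <<'E'
from h import *
snap("wrist","w1");print(state()["tool_pos"])
E
```

```text
[ 0.51586309 -0.03837374  0.22601541]
```

View pics/w1.png

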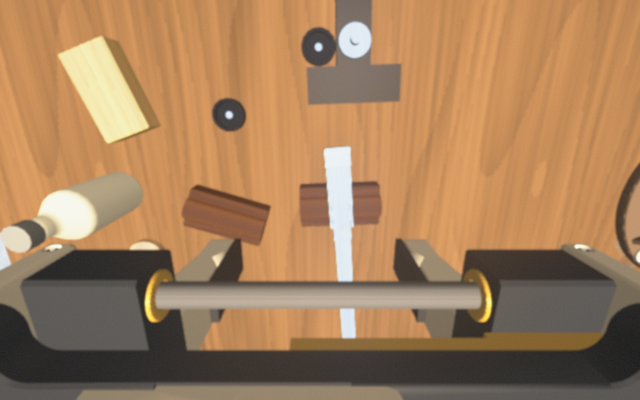

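Wrist view: lip bar (308..400, 65..104), cup at (318,46), knob boss above the foot at (355,40), block (300..381,183..226), bar toe tip at (338,150). Next I get the metric values.

```bash
sed -i 's/Ri=R0\*R.from_rotvec(rv\*(i+1)\/n)/Ri=R0*R.from_rotvec(rv*i\/n)/' h.py; cat >> h.py <<'E'
def ray(im,uv,z):
    """world xy where pixel ray meets height z"""
    K=im["K"];T=im["T"] if "T" in im else im["cam_to_world"]
    uv=np.atleast_2d(uv).astype(float)
    d=np.c_[(uv[:,0]-K[0,2])/K[0,0],-(uv[:,1]-K[1,2])/K[1,1],-np.ones(len(uv))]@T[:3,:3].T
    return T[:3,3]+d*((z-T[2,3])/d[:,2])[:,None]
def rect(m):
    c=max(cv2.findContours(m.astype(np.uint8),cv2.RETR_EXTERNAL,cv2.CHAIN_APPROX_NONE)[0],key=cv2.contourArea)[:,0,:]
    return c
E
cat > meas.py <<'E'
from h import *
import sys
def go(f):
    D=np.load(f"pics/{f}.npz");P=D["P"];c=D["c"].astype(int);z=P[...,2]
    x,y=P[...,0],P[...,1]
    def box(m,h,name):
        ct=rect(m);w=ray(D,ct,h)[:,:2];r=cv2.minAreaRect((w*1000).astype(np.float32))
        print(name,"c",np.round(r[0],1),"size",np.round(r[1],1),"ang",round(r[2],1),"z",np.nanmedian(z[m]).round(4));return w
    lo=(z>0.004)&(z<0.07)
    lip=(z>.028)&(z<.06)&(y<-.105)&(y>-.162)&(x>.4)&(x<.6)&(c.max(-1)<110)
    w=box(lip,np.nanmedian(z[lip]),"lip")
    cupm=(c.max(-1)<60)&(np.hypot(x-.512,y+.185)<.028)&(z<.02)
    w=box(cupm,.010,"cup");print(" circ",cv2.minEnclosingCircle((w*1000).astype(np.float32)))
    kn=(c.min(-1)>130)&(np.hypot(x-.48,y+.185)<.05)&(z>.02)
    w=box(kn,np.nanmedian(z[kn]),"knob");print(" circ",cv2.minEnclosingCircle((w*1000).astype(np.float32)))
    bar=(c[...,2]>150)&(c.min(-1)>130)&(y>-.11)&(y<.1)&(abs(x-.485)<.05)&(z>.015)&(z<.075)
    q=P[bar];
    for a,b in((-.1,-.07),(-.07,-.04),(-.04,-.01),(-.01,.02),(.02,.05)):
        s=q[(q[:,1]>a)&(q[:,1]<b)]
        if len(s):print(" bar y",s[:,1].mean().round(4),"x",s[:,0].min().round(4),np.median(s[:,0]).round(4),s[:,0].max().round(4),"z",np.median(s[:,2]).round(4),"ymin",s[:,1].min().round(4))
    bl=(c[...,0]>c[...,2]+15)&(c[...,0]<140)&(z>.012)&(z<.045)&(abs(x-.485)<.08)&(abs(y)<.05)
    ct=P[bl];print("block x",np.percentile(ct[:,0],[1,99]).round(4),"y",np.percentile(ct[:,1],[1,99]).round(4),"ridge y",np.median(ct[ct[:,2]>np.percentile(ct[:,2],90)][:,1]).round(4),np.percentile(ct[:,2],98).round(4))
    t=(abs(y)<.08)&(x>.55)&(x<.6);print("table z",np.nanmedian(z[t]).round(4))
if __name__=="__main__":
    for f in sys.argv[1:]:print("==",f);go(f)
E
python3 meas.py w1 scene0
```

```text
== w1
  return np.nanmean(a, axis, out=out, keepdims=keepdims)
Traceback (most recent call last):
  File "meas.py", line 25, in <module>
    for f in sys.argv[1:]:print("==",f);go(f)
                                        ~~^^^
  File "meas.py", line 11, in go
    w=box(lip,np.nanmedian(z[lip]),"lip")
  File "meas.py", line 7, in box
    ct=rect(m);w=ray(D,ct,h)[:,:2];r=cv2.minAreaRect((w*1000).astype(np.float32))
  File "h.py", line 36, in rect
    c=max(cv2.findContours(m.astype(np.uint8),cv2.RETR_EXTERNAL,cv2.CHAIN_APPROX_NONE)[0],key=cv2.contourArea)[:,0,:]
      ~~~^^^^^^^^^^^^^^^^^^^^^^^^^^^^^^^^^^^^^^^^^^^^^^^^^^^^^^^^^^^^^^^^^^^^^^^^^^^^^^^^^^^^^^^^^^^^^^^^^^^^^
ValueError: max() iterable argument is empty
```

```bash
python3 - <<'E'
from h import *
D=np.load("pics/w1.npz");P=D["P"];c=D["c"]
for u,v in [(350,85),(310,100),(398,98),(355,40),(318,46),(310,48),(338,160),(310,200),(370,200),(230,115),(340,190)]:print(u,v,P[v,u].round(4),c[v,u])
E
```

```text
350 85 [ 0.4798 -0.1399  0.0354] [132 118 107]
310 100 [ 0.523  -0.1246  0.035 ] [129 114 103]
398 98 [ 0.4273 -0.1265  0.0361] [128 109  95]
355 40 [ 0.4786 -0.1793  0.0582] [226 236 243]
318 46 [ 0.5141 -0.1828  0.0048] [227 237 244]
310 48 [ 0.5231 -0.1806  0.0057] [74 71 69]
338 160 [ 0.4923 -0.0613  0.0503] [236 241 244]
310 200 [ 0.5243 -0.0081  0.0291] [150 101  73]
370 200 [ 0.4513 -0.0091  0.0328] [155 105  81]
230 115 [ 0.6202 -0.108   0.0044] [230 239 245]
340 190 [ 0.489  -0.0254  0.0456] [229 238 244]
```

```bash
sed -i 's/max(-1)<110/max(-1)<170/; s/(c.max(-1)<60)&/(c.max(-1)<(100 if f[0]=="w" else 60))\&/; s/c\[...,0\]<140/c[...,0]<190/' meas.py; sed -i 's/c\[...,0\]>c\[...,2\]+15/c[...,0]>c[...,2]+30/' meas.py; python3 meas.py w1 scene0 side0 2>&1 | grep -v Warn
```

```text
== w1
lip c [ 476.4 -142. ] size [99.4 40.3] ang 1.8 z 0.0363
cup c [ 514.2 -181.6] size [35.9 35.8] ang 42.6 z 0.0052
 circ ((513.5250244140625, -181.4433135986328), 18.624435424804688)
knob c [ 478.1 -181.6] size [32.2 33.4] ang 1.0 z 0.0463
 circ ((477.6593017578125, -181.54940795898438), 17.214752197265625)
 bar y -0.0729 x 0.4802 0.4926 0.5079 z 0.0504 ymin -0.0763
 bar y -0.0551 x 0.478 0.493 0.5078 z 0.0491 ymin -0.07
 bar y -0.0249 x 0.4724 0.4901 0.5053 z 0.0461 ymin -0.04
 bar y 0.0048 x 0.47 0.4873 0.5027 z 0.0449 ymin -0.0097
 bar y 0.0339 x 0.4699 0.4853 0.5 z 0.0452 ymin 0.02
block x [0.4389 0.5376] y [-0.025   0.0274] ridge y 0.002 0.0373
table z 0.315
== scene0
lip c [ 479.8 -145.8] size [109.8  43.7] ang 1.4 z 0.0375
cup c [ 508.5 -183.9] size [35.6 60.6] ang 65.2 z 0.0084
 circ ((507.6406555175781, -185.65841674804688), 30.390275955200195)
knob c [ 483.  -183.4] size [19.9 32.5] ang 21.4 z 0.0475
 circ ((478.79644775390625, -185.24977111816406), 16.469179153442383)
 bar y -0.0752 x 0.4806 0.4929 0.506 z 0.051 ymin -0.0789
 bar y -0.0558 x 0.4761 0.4928 0.5077 z 0.04
[... 253 characters left out ...]
0389
table z 0.0019
== side0
lip c [ 479.1 -136.6] size [99.6 61.8] ang 2.2 z 0.0346
cup c [ 531.  -170.6] size [ 2.4 28. ] ang 1.0 z 0.0072
 circ ((531.0194091796875, -170.63037109375), 14.041837692260742)
knob c [ 479.1 -178.9] size [28.1 23. ] ang 7.3 z 0.045
 circ ((479.1960754394531, -180.4550323486328), 14.782356262207031)
 bar y -0.0725 x 0.4841 0.4919 0.504 z 0.0485 ymin -0.0765
 bar y -0.0549 x 0.482 0.4952 0.5084 z 0.0479 ymin -0.07
 bar y -0.0253 x 0.4784 0.493 0.506 z 0.0446 ymin -0.0399
 bar y 0.0053 x 0.4767 0.4895 0.5039 z 0.0436 ymin -0.0098
 bar y 0.0354 x 0.477 0.4877 0.4978 z 0.0437 ymin 0.02
block x [0.4405 0.54  ] y [-0.0032  0.0322] ridge y 0.0046 0.0356
table z -0.0005
```

```bash
python3 - <<'E'
from h import *
plan([0.4645,0.346,0.09],-86,5.3,10)
s=target(-86,5.3).as_rotvec();print(s); plan([0.4645,0.346,0.004],-86,5.3,4,cur=([0.4645,0.346,0.09],s))
E
```

```text
n 10 minrows 10.27
0 [0.0004, 0.0092, -0.0069] [-0.0384, 0.0051, 0.0136]
5 [0.0004, 0.0092, -0.0069] [-0.0392, 0.0038, 0.0118]
9 [0.0004, 0.0092, -0.0069] [-0.0397, 0.0027, 0.0103]
[ 2.25019685 -2.09834251  0.10414864]
n 4 minrows 2.15
0 [-0.0, 0.0, -0.0] [-0.002, 0.0, 0.0214]
2 [-0.0, 0.0, -0.0] [-0.002, 0.0, 0.0214]
3 [-0.0, 0.0, -0.0] [-0.002, 0.0, 0.0214]
```

Call:
{"name": "servo_tool", "arguments": {
  "targets": [
    [[0, 0.0092, -0.007], [-0.0384, 0.005, 0.0136], 1],
    [[0, 0.0092, -0.007], [-0.0386, 0.005, 0.0132], 1],
    [[0, 0.0092, -0.007], [-0.0388, 0.0045, 0.0129], 1],
    [[0, 0.0092, -0.007], [-0.0389, 0.0043, 0.0125], 1],
    [[0, 0.0092, -0.007], [-0.039, 0.004, 0.0121], 1],
    [[0, 0.0092, -0.007], [-0.0392, 0.0038, 0.0118], 1],
    [[0, 0.0092, -0.007], [-0.0393, 0.0035, 0.0114], 1],
    [[0, 0.0092, -0.007], [-0.0395, 0.0033, 0.011], 1],
    [[0, 0.0092, -0.007], [-0.0396, 0.003, 0.0107], 1],
    [[0, 0.0092, -0.007], [-0.0397, 0.0027, 0.0103], 1]
  ]
}}

```text
clock: 2.87
tool_pos: [0.4616, 0.3501, 0.0907]
tcp_rot: [2.257, -2.09, 0.101]
ft_force: [0.7, -0.4, -0.3]
width: 0.0876
```

Call:
{"name": "servo_tool", "arguments": {
  "targets": [
    [[0, 0, 0], [0, 0, 0], 1],
    [[0, 0, 0], [0, 0, 0], 1]
  ]
}}

```text
clock: 3.03
tool_pos: [0.4614, 0.3497, 0.0896]
tcp_rot: [2.257, -2.086, 0.101]
ft_force: [-0.5, -0.3, 0.4]
width: 0.0873
```

```bash
python3 - <<'E'
from h import *
im=snap("wrist","w2");print(state()["tool_pos"],state()["ft_force"])
P=world(im);c=im["color"].astype(int)
m=(P[...,2]<.06)&(P[...,2]>.0)&(c.min(-1)>150)&(c[...,2]>c[...,0]-5)&(abs(P[...,0]-.47)<.06)
q=P[m]
for a in np.arange(.0,.4,.04):
    s=q[(q[:,1]>a)&(q[:,1]<a+.04)]
    if len(s)>20:print(s[:,1].mean().round(3),np.percentile(s[:,0],[3,50,97]).round(4),np.median(s[:,2]).round(4))
plan([0.4645,0.346,0.004],-86,5.3,4)
E
```

```text
[0.4618978  0.34842048 0.09033428] [ 0.39319383 -0.42870726 -0.32542574]
0.198 [0.4626 0.4704 0.4794] 0.0299
0.219 [0.4603 0.4693 0.4782] 0.0281
0.259 [0.4573 0.4661 0.475 ] 0.0244
0.3 [0.4536 0.4627 0.4715] 0.0207
0.34 [0.4508 0.4594 0.468 ] 0.017
0.374 [0.4478 0.4565 0.4653] 0.0138
n 4 minrows 2.16
0 [0.0009, -0.0001, 0.0019] [-0.0014, -0.0007, 0.0215]
2 [0.0009, -0.0001, 0.0019] [-0.0014, -0.0006, 0.0215]
3 [0.0009, -0.0001, 0.0019] [-0.0013, -0.0006, 0.0216]
```

Call:
{"name": "servo_tool", "arguments": {
  "targets": [
    [[0, 0, -0.002], [-0.001, 0.0008, 0.0215], 1],
    [[0, 0, -0.002], [-0.002, 0.0008, 0.0215], 1],
    [[0, 0, -0.001], [-0.002, 0.0007, 0.0215], 1],
    [[0, 0, 0], [-0.002, 0, 0.0215], 1],
    [[0, 0, 0], [0, 0, 0], 1],
    [[0, 0, 0], [0, 0, 0], 0],
    [[0, 0, 0], [0, 0, 0], 0],
    [[0, 0, 0], [0, 0, 0], 0],
    [[0, 0, 0], [0, 0, 0], 0],
    [[0, 0, 0], [0, 0, 0], 0]
  ]
}}

```text
clock: 3.92
tool_pos: [0.4614, 0.3462, 0.0058]
tcp_rot: [2.259, -2.089, 0.1]
ft_force: [1.6, 0.7, 0.3]
width: 0.06
```

Call:
{"name": "servo_tool", "arguments": {
  "targets": [
    [[0, 0, 0], [0, 0, 0], 0],
    [[0, 0, 0], [0, 0, 0], 0],
    [[0, 0, 0], [0, 0, 0], 0]
  ]
}}

```text
clock: 4.17
tool_pos: [0.4611, 0.3458, 0.0048]
tcp_rot: [2.258, -2.088, 0.1]
ft_force: [-0.7, -0.4, -0.0]
width: 0.0399
```

Call:
{"name": "servo_tool", "arguments": {
  "targets": [
    [[0, 0, 0], [0, 0, 0], 0],
    [[0, 0, 0], [0, 0, 0], 0],
    [[0, 0, 0], [0, 0, 0], 0],
    [[0, 0, 0], [0, 0, 0], 0],
    [[0, 0, 0], [0, 0, 0], 0]
  ]
}}

```text
clock: 4.58
tool_pos: [0.4611, 0.3458, 0.0046]
tcp_rot: [2.257, -2.088, 0.1]
ft_force: [-0.4, -0.6, -0.9]
width: 0.0193
```

```bash
cat > bar.py <<'E'
from h import *
# world pose model: bar underside line; tool at bar coordinate xb, TCP offset below underside h (along tool z, + = below underside)
XB=0.426
def toe(s=None,xb=XB,h=0.0):
    s=s or state();Rt=R.from_rotvec(s["tcp_rot"]);ax=Rt.apply([1,0,0])
    return s["tool_pos"]+ax*xb+Rt.apply([0,0,-1])*h, ax
def tcp_for(fx,fy,tx,L,slope_deg):
    """fulcrum point (fx,fy,z36), toe x =tx, toe distance L beyond fulcrum; slope +=toe up. returns tcp,yaw"""
    p=np.radians(slope_deg);yaw=np.arcsin((tx-fx)/(L*np.cos(p)))  # heading from -y toward +x
    d=np.array([np.sin(yaw)*np.cos(p),-np.cos(yaw)*np.cos(p),np.sin(p)])
    fz=0.022+0.014/np.cos(p)   # underside height over ridge axis
    f=np.array([fx,fy,fz]);toe=f+d*L
    return toe-d*XB,-90+np.degrees(yaw),toe
E
python3 - <<'E'
from bar import *
s=state();print(s["tool_pos"],s["width"],s["ft_force"]);t,a=toe(s);print("toe",t,"yaw",np.degrees(np.arctan2(a[1],a[0])),"pitch",np.degrees(np.arcsin(a[2])))
for L,tx,sl in((.085,.478,-9),(.12,.478,-12),(.155,.478,-11.7),(.146,.478,-11),(.146,.478,-2),(.146,.515,-2)):
    p,y,t=tcp_for(.489,.002,tx,L,sl);print(L,sl,"tcp",p.round(4),"yaw",y.round(1),"toe",t.round(4))
E
```

```text
[0.46106526 0.34577976 0.00459876] 0.01931730693387185 [-0.35609875 -0.64990852 -0.91401884]
toe [ 0.49422298 -0.07711873  0.0437578 ] yaw -85.51684667461186 pitch 5.274224209600735
0.085 -9 tcp [0.5331 0.3359 0.0895] yaw -97.5 toe [ 0.478  -0.0812  0.0229]
0.12 -12 tcp [0.517  0.3    0.0999] yaw -95.4 toe [ 0.478  -0.1149  0.0114]
0.155 -11.7 tcp [0.5082 0.2667 0.0913] yaw -94.2 toe [ 0.478  -0.1494  0.0049]
0.146 -11 tcp [0.5101 0.276  0.0897] yaw -94.4 toe [ 0.478  -0.1409  0.0084]
0.146 -2 tcp [0.5101 0.281  0.0458] yaw -94.3 toe [ 0.478  -0.1435  0.0309]
0.146 -2 tcp [0.4391 0.2774 0.0458] yaw -79.7 toe [ 0.515  -0.1416  0.0309]
```

```bash
python3 - <<'E'
from bar import *
tx=.490-.08*np.cos(np.radians(11))*np.sin(np.radians(4.5))
p,y,t=tcp_for(.490,.002,tx,.08,-11);print(p,y,t)
plan(p,y,-11,10)
E
```

```text
[0.51664808 0.340596   0.10228195] -94.50000000000001 [ 0.48383859 -0.07628809  0.02099731]
n 10 minrows 2.81
0 [0.0012, -0.0284, 0.0157] [0.0018, -0.0055, -0.0097]
5 [0.0012, -0.0284, 0.0157] [0.0, -0.0056, -0.0098]
9 [0.0012, -0.0284, 0.0157] [-0.0014, -0.0056, -0.0097]
```

Call:
{"name": "servo_tool", "arguments": {
  "targets": [
    [[0.001, -0.0284, 0.0157], [0.0018, -0.0055, -0.0097], 0],
    [[0.001, -0.0284, 0.0157], [0.0015, -0.0055, -0.0097], 0],
    [[0.001, -0.0284, 0.0157], [0.0011, -0.0055, -0.0098], 0],
    [[0.001, -0.0284, 0.0157], [0.0008, -0.0056, -0.0098], 0],
    [[0.001, -0.0284, 0.0157], [0.0004, -0.0056, -0.0098], 0],
    [[0.001, -0.0284, 0.0157], [0, -0.0056, -0.0098], 0],
    [[0.001, -0.0284, 0.0157], [-0.0003, -0.0056, -0.0098], 0],
    [[0.001, -0.0284, 0.0157], [-0.0007, -0.0056, -0.0098], 0],
    [[0.001, -0.0284, 0.0157], [-0.001, -0.0056, -0.0097], 0],
    [[0.001, -0.0284, 0.0157], [-0.0014, -0.0056, -0.0097], 0]
  ]
}}

```text
clock: 5.42
tool_pos: [0.5165, 0.3384, 0.1032]
tcp_rot: [-2.03, 2.203, 0.2]
ft_force: [-0.3, -2.1, -4.7]
width: 0.0199
```

```bash
cat > chk.py <<'E'
from bar import *
import sys
n=sys.argv[1]
s=state();print("tcp",s["tool_pos"].round(4),"F",s["ft_force"].round(1),"M",s["moment"].round(2));t,a=toe(s);print("toe(FK)",t.round(4),"yaw",np.degrees(np.arctan2(a[1],a[0])).round(2),"pitch",np.degrees(np.arcsin(a[2])).round(2))
for cam in("scene","side"):
    im=snap(cam,cam+n);P=world(im);c=im["color"].astype(int);x,y,z=np.moveaxis(P,-1,0)
    m=(c.min(-1)>(150 if cam=="scene" else 120))&(c[...,2]>c[...,0]-5)&(z>.004)&(z<.13)&(abs(x-.49)<.09)&(y>-.13)&(y<.24)
    q=P[m]
    if len(q)>50:
        yb=np.arange(-.16,.26,.01);L=[]
        for a in yb:
            r=q[(q[:,1]>a)&(q[:,1]<a+.01)]
            if len(r)>4:L.append([r[:,1].mean(),(np.percentile(r[:,0],4)+np.percentile(r[:,0],96))/2,np.median(r[:,2])])
        L=np.array(L);fx=np.polyfit(L[:,0],L[:,1],1);fz=np.polyfit(L[:,0],L[:,2],1)
        print(cam,"bar ymin",q[:,1].min().round(4),"x@ridge",np.polyval(fx,.002).round(4),"x@-.14",np.polyval(fx,-.14).round(4),"yaw",(np.degrees(np.arctan(fx[0]))).round(2),"pitch",-np.degrees(np.arctan(fz[0])).round(2),"ztop@-.07",np.polyval(fz,-.07).round(4))
    bl=(c[...,0]>c[...,2]+(15 if cam=="scene" else 20))&(c[...,0]<(140 if cam=="scene" else 130))&(z>.012)&(z<.045)&(abs(x-.485)<.08)&(abs(y)<.05)
    b=P[bl]
    if len(b):print("  block x",np.percentile(b[:,0],[1,99]).round(4),"y",np.percentile(b[:,1],[1,99]).round(4))
    k=(c.min(-1)>110)&(np.hypot(x-.495,y+.183)<.055)&(z>.02)&(z<.09)&(y<-.155);kk=P[k]
    li=(z>.026)&(z<.065)&(y<-.11)&(y>-.145)&(x>.39)&(x<.6)&(c.max(-1)<70);l=P[li]
    if len(kk) and len(l):
      print("  knob",len(kk),kk.mean(0).round(4),"z98",np.percentile(kk[:,2],98).round(4),"lip x",np.percentile(l[:,0],[1,99]).round(4),"z",np.median(l[:,2]).round(4))
E
python3 chk.py 1
python3 - <<'E'
from h import *
for n in("scene0","side0"):
    d=np.load(f"pics/{n}.npz");P=d["P"];c=d["c"].astype(int);x,y,z=np.moveaxis(P,-1,0)
    k=(c.min(-1)>110)&(np.hypot(x-.495,y+.183)<.055)&(z>.02)&(z<.09)&(y<-.155);kk=P[k]
    li=(z>.026)&(z<.065)&(y<-.11)&(y>-.145)&(x>.39)&(x<.6)&(c.max(-1)<70);l=P[li]
    print(n,len(kk),kk.mean(0).round(4),np.percentile(kk[:,2],98).round(4),np.percentile(l[:,0],[1,99]).round(4),np.median(l[:,2]).round(4))
E
```

```text
tcp [0.5165 0.3384 0.1032] F [-0.3 -2.1 -4.7] M [-1.85  0.17 -0.02]
toe(FK) [ 0.4823 -0.0783  0.0216] yaw -94.69 pitch -11.04
scene bar ymin -0.0812 x@ridge 0.4889 x@-.14 0.4778 yaw 4.48 pitch -12.12 ztop@-.07 0.0324
  block x [0.4398 0.5378] y [-0.0354  0.0242]
  knob 100 [ 0.4833 -0.1845  0.0471] z98 0.0495 lip x [0.4314 0.5258] z 0.0374
side bar ymin 0.1339 x@ridge 0.4907 x@-.14 0.4792 yaw 4.61 pitch -11.45 ztop@-.07 0.033
  block x [0.5123 0.5203] y [0.0287 0.0312]
scene0 98 [ 0.4832 -0.1845  0.0471] 0.0493 [0.4296 0.5258] 0.0374
side0 63 [ 0.4796 -0.1795  0.0456] 0.0572 [0.4312 0.5282] 0.0343
```

Call:
{"name": "servo_tool", "arguments": {
  "targets": [
    [[0, 0, 0], [0.006, 0, 0], 0],
    [[0, 0, 0], [0.008, 0, 0], 0],
    [[0, 0, 0], [0.008, 0, 0], 0],
    [[0, 0, 0], [0.008, 0, 0], 0],
    [[0, 0, 0], [0.008, 0, 0], 0],
    [[0, 0, 0], [0.008, 0, 0], 0],
    [[0, 0, 0], [0.008, 0, 0], 0],
    [[0, 0, 0], [0.006, 0, 0], 0]
  ]
}}

```text
clock: 6.18
tool_pos: [0.5119, 0.2809, 0.091]
tcp_rot: [-2.033, 2.2, 0.198]
ft_force: [0.7, 2.0, -2.9]
width: 0.0199
```

Call:
{"name": "servo_tool", "arguments": {
  "targets": [
    [[0, 0, 0], [0.001, 0, 0], 0],
    [[0, 0, 0], [0.001, 0, 0], 0]
  ]
}}

```text
clock: 6.35
tool_pos: [0.512, 0.2794, 0.0908]
tcp_rot: [-2.032, 2.2, 0.198]
ft_force: [0.8, 1.4, -2.2]
width: 0.0193
```

```bash
python3 chk.py 2
```

```text
tcp [0.512  0.2794 0.0908] F [ 0.8  1.4 -2.2] M [-0.14 -0.08  0.02]
toe(FK) [ 0.4787 -0.1375  0.0095] yaw -94.57 pitch -11.01
scene bar ymin -0.1248 x@ridge 0.4899 x@-.14 0.4787 yaw 4.5 pitch -11.63 ztop@-.07 0.0341
  block x [0.4397 0.5376] y [-0.0378  0.0228]
  knob 100 [ 0.4834 -0.1845  0.047 ] z98 0.0497 lip x [0.4299 0.5258] z 0.0373
side bar ymin 0.0257 x@ridge 0.49 x@-.14 0.4782 yaw 4.77 pitch -11.03 ztop@-.07 0.0332
  block x [0.505  0.5183] y [0.0114 0.0316]
```

Call:
{"name": "servo_tool", "arguments": {
  "targets": [
    [[0, 0, 0], [0.002, 0, 0], 0],
    [[0, 0, 0], [0.002, 0, 0], 0],
    [[0, 0, 0], [0.002, 0, 0], 0],
    [[0, 0, 0], [0.002, 0, 0], 0],
    [[0, 0, 0], [0.001, 0, 0], 0],
    [[0, 0, 0], [0.001, 0, 0], 0]
  ]
}}

```text
clock: 6.95
tool_pos: [0.5113, 0.27, 0.089]
tcp_rot: [-2.032, 2.2, 0.198]
ft_force: [0.5, 1.4, -1.7]
width: 0.0195
```

Call:
{"name": "servo_tool", "arguments": {
  "targets": [
    [[0, 0, 0], [0.001, 0, 0], 0],
    [[0, 0, 0], [0.0005, 0, 0], 0]
  ]
}}

```text
clock: 7.12
tool_pos: [0.5111, 0.2685, 0.0887]
tcp_rot: [-2.032, 2.2, 0.198]
ft_force: [0.5, 1.7, -2.3]
width: 0.0196
```

Call:
{"name": "servo_tool", "arguments": {
  "targets": [
    [[0, 0, 0], [0.001, 0, 0], 0],
    [[0, 0, 0], [0.0005, 0, 0], 0]
  ]
}}

```text
clock: 7.28
tool_pos: [0.511, 0.2671, 0.0884]
tcp_rot: [-2.032, 2.2, 0.198]
ft_force: [0.3, 1.4, -2.3]
width: 0.0203
```

Call:
{"name": "servo_tool", "arguments": {
  "targets": [
    [[0, 0, 0], [0.001, 0, 0], 0],
    [[0, 0, 0], [0.0005, 0, 0], 0]
  ]
}}

```text
clock: 7.45
tool_pos: [0.5111, 0.2662, 0.0883]
tcp_rot: [-2.032, 2.199, 0.198]
ft_force: [-0.5, 6.9, -3.2]
width: 0.0197
```

Call:
{"name": "servo_tool", "arguments": {
  "targets": [
    [[0, 0, 0], [0.0007, 0, 0], 0],
    [[0, 0, 0], [0.0003, 0, 0], 0]
  ]
}}

```text
clock: 7.62
tool_pos: [0.5114, 0.266, 0.0884]
tcp_rot: [-2.031, 2.198, 0.198]
ft_force: [-0.1, 7.6, -2.8]
width: 0.0197
```

Call:
{"name": "servo_tool", "arguments": {
  "targets": [
    [[0, 0, 0], [-0.002, 0, 0], 0],
    [[0, 0, 0], [-0.002, 0, 0], 0],
    [[0, 0, 0], [-0.002, 0, 0], 0],
    [[0, 0, 0], [-0.002, 0, 0], 0],
    [[0, 0, 0], [-0.0015, 0, 0], 0],
    [[0, 0, 0], [-0.0005, 0, 0], 0],
    [[0, 0, 0], [0, 0, 0], 0]
  ]
}}

```text
clock: 8.2
tool_pos: [0.5113, 0.2743, 0.0896]
tcp_rot: [-2.033, 2.2, 0.198]
ft_force: [-0.8, -3.0, -2.6]
width: 0.02
```

```bash
python3 chk.py 3; python3 - <<'E'
from bar import *
for n in("scene0","scene2","scene3"):
    d=np.load(f"pics/{n}.npz");P=d["P"];c=d["c"].astype(int);x,y,z=np.moveaxis(P,-1,0)
    for lo,hi in((.44,.47),(.51,.535)):
        m=(x>lo)&(x<hi)&(abs(y)<.06)&(z>.03)&(z<.045)&(c.max(-1)<140);print(n,lo,"ridge top pts y",np.median(y[m]).round(4) if m.any() else None,m.sum())
s=state();t,a=toe(s)
for f in(-.001,-.004):
  L=(t[1]-f)/a[1]
  for sl in(-11,-6,-4,-3,-2,-1,0):
    p,yw,tt=tcp_for(.4903,f,t[0],L,sl);print(f,L.round(4),sl,p.round(4),yw.round(2),tt.round(4))
E
```

```text
tcp [0.5113 0.2743 0.0896] F [-0.8 -3.  -2.6] M [-1.96  0.15  0.03]
toe(FK) [ 0.4782 -0.1426  0.0084] yaw -94.54 pitch -10.99
scene bar ymin -0.1248 x@ridge 0.4895 x@-.14 0.4785 yaw 4.43 pitch -11.53 ztop@-.07 0.0343
  block x [0.4402 0.5376] y [-0.0407  0.0235]
  knob 101 [ 0.4834 -0.1846  0.047 ] z98 0.0496 lip x [0.4311 0.5263] z 0.0375
side bar ymin 0.0122 x@ridge 0.4906 x@-.14 0.4793 yaw 4.53 pitch -10.96 ztop@-.07 0.0334
  block x [0.505  0.5167] y [0.0074 0.0316]
scene0 0.44 ridge top pts y -0.0064 51
scene0 0.51 ridge top pts y -0.004 74
scene2 0.44 ridge top pts y -0.0081 60
scene2 0.51 ridge top pts y -0.005 76
scene3 0.44 ridge top pts y -0.0076 56
scene3 0.51 ridge top pts y -0.0047 74
-0.001 0.1446 -11 [0.5137 0.2742 0.09  ] -94.86 [ 0.4783 -0.1424  0.0087]
-0.001 0.1446 -6 [0.5137 0.2779 0.0655] -94.79 [ 0.4783 -0.1443  0.021 ]
-0.001 0.1446 -4 [0.5137 0.2787 0.0557] -94.78 [ 0.4783 -0.1448  0.0259]
-0.001 0.1446 -3 [0.5137 0.279  0.0507] -94.77 [ 0.4783 -0.1449  0.0285]
-0.001 0.1446 -2 [0.5137 0.2792 0.0458] -94.77 [ 0.4783 -0.145   0.031 ]
-0.001 0.1446 -1 [0.5137 0.2794 0.0409] -94.77 [ 0.4783 -0.1451  0.0335]
-0.001 0.1446 0 [0.5137 0.2794 0.036 ] -94.77 [ 0.4783 -0.1451  0.036 ]
-0.004 0.1416 -11 [0.5145 0.2742 0.0905] -94.96 [ 0.4783 -0.1424  0.0093]
-0.004 0.1416 -6 [0.5145 0.2779 0.0658] -94.9 [ 0.4783 -0.1443  0.0213]
-0.004 0.1416 -4 [0.5145 0.2787 0.0559] -94.88 [ 0.4783 -0.1447  0.0262]
-0.004 0.1416 -3 [0.5145 0.279  0.0509] -94.88 [ 0.4783 -0.1448  0.0286]
-0.004 0.1416 -2 [0.5145 0.2792 0.0459] -94.87 [ 0.4783 -0.145   0.0311]
-0.004 0.1416 -1 [0.5145 0.2794 0.041 ] -94.87 [ 0.4783 -0.145   0.0335]
-0.004 0.1416 0 [0.5145 0.2794 0.036 ] -94.87 [ 0.4783 -0.145   0.036 ]
```

```bash
python3 - <<'E'
from bar import *
s=state();print(s["tool_pos"])
plan([.5115,.2788,.0556],-94.6,-4,10)
E
```

```text
[0.51139765 0.27434448 0.08969821]
n 10 minrows 1.00
0 [0.0002, 0.0122, 0.0001] [0.0002, 0.0, 0.0034]
5 [0.0002, 0.0122, 0.0001] [0.0, 0.0, 0.0034]
9 [0.0002, 0.0122, 0.0001] [-0.0002, 0.0, 0.0034]
```

Call:
{"name": "servo_tool", "arguments": {
  "targets": [
    [[0, 0.0122, 0], [0.0002, 0, 0.0034], 0],
    [[0, 0.0122, 0], [0.0002, 0, 0.0034], 0],
    [[0, 0.0122, 0], [0.0001, 0, 0.0034], 0],
    [[0, 0.0122, 0], [0.0001, 0, 0.0034], 0],
    [[0, 0.0122, 0], [0, 0, 0.0034], 0],
    [[0, 0.0122, 0], [0, 0, 0.0034], 0],
    [[0, 0.0122, 0], [0, 0, 0.0034], 0],
    [[0, 0.0122, 0], [0, 0, 0.0034], 0],
    [[0, 0.0122, 0], [-0.0002, 0, 0.0034], 0],
    [[0, 0.0122, 0], [-0.0002, 0, 0.0034], 0]
  ]
}}

```text
clock: 9.13
tool_pos: [0.5125, 0.2787, 0.0578]
tcp_rot: [-2.098, 2.269, 0.072]
ft_force: [-3.7, -9.7, 15.7]
width: 0.0197
```

```bash
python3 chk.py 4
```

```text
tcp [0.5125 0.2787 0.0578] F [-3.7 -9.7 15.7] M [-3.16  1.35 -0.06]
toe(FK) [ 0.4794 -0.145   0.0284] yaw -94.47 pitch -3.95
scene bar ymin -0.1259 x@ridge 0.4896 x@-.14 0.478 yaw 4.65 pitch -5.08 ztop@-.07 0.0414
  block x [0.4396 0.5377] y [-0.0389  0.0272]
  knob 106 [ 0.4828 -0.1852  0.0554] z98 0.0665 lip x [0.4299 0.5255] z 0.046
side bar ymin 0.1484 x@ridge 0.4899 x@-.14 0.4778 yaw 4.85 pitch -4.28 ztop@-.07 0.0415
  block x [0.44  0.476] y [-0.0046  0.0257]
```

Call:
{"name": "servo_tool", "arguments": {
  "targets": [
    [[0, 0.0078, 0], [0, 0, 0.0022], 0],
    [[0, 0.0078, 0], [0, 0, 0.0022], 0],
    [[0, 0.0078, 0], [0, 0, 0.0022], 0],
    [[0, 0.0078, 0], [0, 0, 0.0022], 0],
    [[0, 0.0078, 0], [0, 0, 0.0022], 0],
    [[0, 0, 0], [0, 0, 0], 0]
  ]
}}

```text
clock: 9.73
tool_pos: [0.5125, 0.2792, 0.0467]
tcp_rot: [-2.119, 2.29, 0.032]
ft_force: [-3.1, -9.1, 18.0]
width: 0.0201
```

```bash
python3 chk.py 5
```

```text
tcp [0.5125 0.2792 0.0467] F [-3.1 -9.1 18. ] M [-3.11  1.23 -0.14]
toe(FK) [ 0.4794 -0.1453  0.0341] yaw -94.46 pitch -1.69
scene bar ymin -0.1252 x@ridge 0.4897 x@-.14 0.4783 yaw 4.57 pitch -2.8 ztop@-.07 0.0441
  block x [0.44   0.5376] y [-0.0397  0.0346]
  knob 116 [ 0.4824 -0.186   0.0597] z98 0.0714 lip x [0.4301 0.5258] z 0.0508
side bar ymin 0.1673 x@ridge 0.4897 x@-.14 0.4776 yaw 4.87 pitch -2.15 ztop@-.07 0.0441
  block x [0.4402 0.4761] y [-0.0024  0.0279]
```

```bash
cat > swing.py <<'E'
from bar import *
import sys
# pivot at fulcrum; current measured TCP, swing by deg (about world z)
fx,fy,deg,n=[float(v) for v in sys.argv[1:5]]
s=state();p=s["tool_pos"];f=np.array([fx,fy,p[2]]);Rz=R.from_euler("z",deg,degrees=True)
R0=R.from_rotvec(s["tcp_rot"]);n=int(n)
print("end",(f+Rz.apply(p-f)).round(4))
pp=p;Rc=R0
for i in range(n):
    q=f+R.from_euler("z",deg*(i+1)/n,degrees=True).apply(p-f);R1=R.from_euler("z",deg*(i+1)/n,degrees=True)*R0
    if i in(0,n//2,n-1):print(i,(Rc.inv()*R1).as_rotvec().round(4).tolist(),Rc.inv().apply(q-pp).round(4).tolist())
    pp=q;Rc=R1
E
python3 swing.py .4898 0 5.4 10
```

```text
end [0.4862 0.2801 0.0469]
0 [-0.0003, 0.0, -0.0094] [0.0, 0.0026, 0.0]
5 [-0.0003, 0.0, -0.0094] [0.0, 0.0026, 0.0]
9 [-0.0003, 0.0, -0.0094] [0.0, 0.0026, 0.0]
```

Call:
{"name": "servo_tool", "arguments": {
  "targets": [
    [[0, 0, -0.0094], [0, 0.0026, 0], 0],
    [[0, 0, -0.0094], [0, 0.0026, 0], 0],
    [[0, 0, -0.0094], [0, 0.0026, 0], 0],
    [[0, 0, -0.0094], [0, 0.0026, 0], 0],
    [[0, 0, -0.0094], [0, 0.0026, 0], 0],
    [[0, 0, -0.0094], [0, 0.0026, 0], 0],
    [[0, 0, -0.0094], [0, 0.0026, 0], 0],
    [[0, 0, -0.0094], [0, 0.0026, 0], 0],
    [[0, 0, -0.0094], [0, 0.0026, 0], 0],
    [[0, 0, -0.0094], [0, 0.0026, 0], 0]
  ]
}}

```text
clock: 10.67
tool_pos: [0.4883, 0.2807, 0.0476]
tcp_rot: [-2.221, 2.185, 0.029]
ft_force: [4.0, -11.4, 17.3]
width: 0.0195
```

```bash
python3 chk.py 6
```

```text
tcp [0.4883 0.2807 0.0476] F [  4.  -11.4  17.3] M [-3.73 -1.38 -0.54]
toe(FK) [ 0.4953 -0.145   0.0341] yaw -89.06 pitch -1.82
scene bar ymin -0.1254 x@ridge 0.4884 x@-.14 0.489 yaw -0.23 pitch -3.0 ztop@-.07 0.0439
  block x [0.4397 0.5373] y [-0.0373  0.0326]
  knob 118 [ 0.4903 -0.1856  0.0601] z98 0.0718 lip x [0.4382 0.5344] z 0.0504
side bar ymin 0.1662 x@ridge 0.4867 x@-.14 0.4865 yaw 0.1 pitch -2.04 ztop@-.07 0.0451
  block x [0.5377 0.5408] y [-0.0179  0.0222]
```

Call:
{"name": "servo_tool", "arguments": {
  "targets": [
    [[0, 0, -0.0094], [0, 0.0026, 0], 0],
    [[0, 0, -0.0094], [0, 0.0026, 0], 0],
    [[0, 0, -0.0094], [0, 0.0026, 0], 0],
    [[0, 0, -0.0094], [0, 0.0026, 0], 0],
    [[0, 0, -0.0094], [0, 0.0026, 0], 0],
    [[0, 0, -0.0094], [0, 0.0026, 0], 0],
    [[0, 0, -0.0094], [0, 0.0026, 0], 0],
    [[0, 0, -0.0094], [0, 0.0026, 0], 0],
    [[0, 0, -0.0094], [0, 0.0026, 0], 0],
    [[0, 0, -0.0094], [0, 0.0026, 0], 0]
  ]
}}

```text
clock: 11.6
tool_pos: [0.4625, 0.2797, 0.0476]
tcp_rot: [-2.32, 2.077, 0.027]
ft_force: [4.1, -10.5, 17.2]
width: 0.0196
```

```bash
python3 chk.py 7
```

```text
tcp [0.4625 0.2797 0.0476] F [  4.1 -10.5  17.2] M [-3.57 -1.76 -0.65]
toe(FK) [ 0.5094 -0.1435  0.0341] yaw -83.67 pitch -1.82
scene bar ymin -0.1264 x@ridge 0.487 x@-.14 0.5001 yaw -5.27 pitch -3.01 ztop@-.07 0.0439
  block x [0.4391 0.5373] y [-0.0332  0.0314]
  knob 118 [ 0.4984 -0.1856  0.0607] z98 0.0717 lip x [0.4467 0.5437] z 0.0503
side bar ymin -0.124 x@ridge 0.4949 x@-.14 0.5143 yaw -7.75 pitch -3.16 ztop@-.07 0.0396
  block x [0.5035 0.5405] y [-0.0344  0.0287]
  knob 70 [ 0.4972 -0.1821  0.0569] z98 0.0686 lip x [0.4808 0.5431] z 0.047
```

Call:
{"name": "servo_tool", "arguments": {
  "targets": [
    [[0, 0, -0.0094], [0, 0.0026, 0], 0],
    [[0, 0, -0.0094], [0, 0.0026, 0], 0],
    [[0, 0, -0.0094], [0, 0.0026, 0], 0],
    [[0, 0, -0.0094], [0, 0.0026, 0], 0],
    [[0, 0, -0.0094], [0, 0.0026, 0], 0],
    [[0, 0, -0.0094], [0, 0.0026, 0], 0],
    [[0, 0, -0.0094], [0, 0.0026, 0], 0],
    [[0, 0, -0.0094], [0, 0.0026, 0], 0],
    [[0, 0, -0.0094], [0, 0.0026, 0], 0],
    [[0, 0, -0.0094], [0, 0.0026, 0], 0]
  ]
}}

```text
clock: 12.53
tool_pos: [0.437, 0.2761, 0.0475]
tcp_rot: [-2.414, 1.965, 0.025]
ft_force: [5.9, -9.3, 17.7]
width: 0.0196
```

```bash
python3 chk.py 8; python3 - <<'E'
import cv2,numpy as np
o=[]
for n,(u,v,w,h) in(("scene0",(110,190,160,120)),("scene8",(110,190,160,120)),("side0",(330,80,120,90)),("side8",(330,80,120,90))):
    o.append(cv2.resize(cv2.imread(f"pics/{n}.png")[v:v+h,u:u+w],(400,300),interpolation=cv2.INTER_CUBIC))
cv2.imwrite("pics/cmp8.png",np.vstack([np.hstack(o[:2]),np.hstack(o[2:])]))
E
```

```text
tcp [0.437  0.2761 0.0475] F [ 5.9 -9.3 17.7] M [-3.53 -2.39 -0.71]
toe(FK) [ 0.5235 -0.1408  0.0342] yaw -78.28 pitch -1.79
scene bar ymin -0.1264 x@ridge 0.4855 x@-.14 0.5114 yaw -10.34 pitch -3.09 ztop@-.07 0.0438
  block x [0.4395 0.538 ] y [-0.0323  0.0255]
  knob 127 [ 0.5059 -0.1849  0.0608] z98 0.0723 lip x [0.4562 0.5521] z 0.0504
side bar ymin -0.1242 x@ridge 0.4898 x@-.14 0.5143 yaw -9.75 pitch -4.28 ztop@-.07 0.0403
  block x [0.4881 0.5404] y [-0.0266  0.0401]
  knob 73 [ 0.5032 -0.1808  0.0565] z98 0.0691 lip x [0.458  0.5519] z 0.0471
```

View pics/cmp8.png

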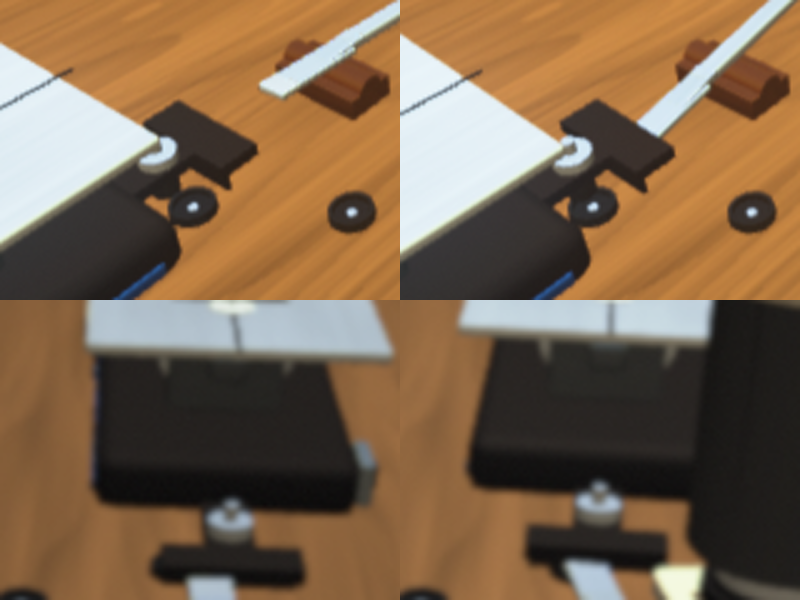

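Views: the saw's front is up, the toe sits under the lip, and the foot stub at crop (575,190) is approaching the cup at (593,207). The lip has moved +26 mm, and about 14 mm of lip travel is left.

Call:
{"name": "servo_tool", "arguments": {
  "targets": [
    [[0, 0, -0.0094], [0, 0.0026, 0], 0],
    [[0, 0, -0.0094], [0, 0.0026, 0], 0],
    [[0, 0, -0.0094], [0, 0.0026, 0], 0],
    [[0, 0, -0.0094], [0, 0.0026, 0], 0],
    [[0, 0, -0.0094], [0, 0.0026, 0], 0],
    [[0, 0, -0.0094], [0, 0.0026, 0], 0],
    [[0, 0, -0.0094], [0, 0.0026, 0], 0],
    [[0, 0, -0.0094], [0, 0.0026, 0], 0],
    [[0, 0, -0.0094], [0, 0.0026, 0], 0],
    [[0, 0, -0.0094], [0, 0.0026, 0], 0]
  ]
}}

```text
clock: 13.47
tool_pos: [0.4119, 0.2701, 0.0472]
tcp_rot: [-2.502, 1.848, 0.023]
ft_force: [9.0, -10.8, 17.8]
width: 0.0197
```

Call:
{"name": "servo_tool", "arguments": {
  "targets": [
    [[0, 0, -0.0094], [0, 0.0026, 0], 0],
    [[0, 0, -0.0094], [0, 0.0026, 0], 0],
    [[0, 0, -0.0094], [0, 0.0026, 0], 0],
    [[0, 0, -0.0094], [0, 0.0026, 0], 0],
    [[0, 0, 0], [0, 0, 0], 0]
  ]
}}

```text
clock: 13.88
tool_pos: [0.4017, 0.2669, 0.0471]
tcp_rot: [-2.536, 1.801, 0.023]
ft_force: [6.6, -9.9, 18.4]
width: 0.0198
```

```bash
python3 chk.py 9; cat > nose.py <<'E'
from h import *
import sys
# lip end corners/front-edge by x-profile for saw yaw and lip-mid; knob blob centroid by pixel
for n in sys.argv[1:]:
    d=np.load(f"pics/{n}.npz");P=d["P"];c=d["c"].astype(int);x,y,z=np.moveaxis(P,-1,0)
    li=(z>.026)&(z<.065)&(y<-.11)&(y>-.16)&(x>.39)&(x<.6)&(c.max(-1)<70)
    q=P[li];top=q[q[:,2]>np.median(q[:,2])-.003]
    r=cv2.minAreaRect((top[:,:2]*1000).astype(np.float32))
    # front edge fit: max y per x-bin ; end edges by percentiles in the y band
    e=[]
    for a in np.arange(top[:,0].min()+.006,top[:,0].max()-.006,.006):
        s=top[(top[:,0]>a)&(top[:,0]<a+.006)]
        if len(s)>3:e.append([a+.003,np.percentile(s[:,1],95)])
    e=np.array(e);f=np.polyfit(e[:,0],e[:,1],1);th=np.arctan(f[0])
    xm=(np.percentile(top[:,0],1)+np.percentile(top[:,0],99))/2
    tt=np.array([np.sin(th)*-1,np.cos(th)]);mid=np.array([xm,np.polyval(f,xm)]);
    print(n,"yaw",np.degrees(th).round(2),"rect",np.round(r[0],1),np.round(r[1],1),round(r[2],1),"frontmid",mid.round(4),"foot~",(mid-.06*tt).round(4),"z",np.median(top[:,2]).round(4))
    # foot axis: saw table? use knob
E
python3 nose.py scene0 scene5 scene8 scene9
python3 - <<'E'
import cv2,numpy as np
o=[]
for n,(u,v,w,h) in(("scene9",(140,215,100,75)),):
    cv2.imwrite("pics/z9.png",cv2.resize(cv2.imread(f"pics/{n}.png")[v:v+h,u:u+w],(800,600),interpolation=cv2.INTER_CUBIC))
E
```

```text
tcp [0.4017 0.2669 0.0471] F [ 6.6 -9.9 18.4] M [-3.49 -2.45 -0.79]
toe(FK) [ 0.5422 -0.1351  0.0344] yaw -70.73 pitch -1.71
scene bar ymin -0.1268 x@ridge 0.4829 x@-.14 0.5279 yaw -17.58 pitch -2.83 ztop@-.07 0.0446
  block x [0.4401 0.5379] y [-0.0354  0.0269]
  knob 133 [ 0.5153 -0.1851  0.0609] z98 0.0715 lip x [0.4667 0.5628] z 0.0504
side bar ymin -0.1259 x@ridge 0.485 x@-.14 0.5332 yaw -18.77 pitch -4.27 ztop@-.07 0.0404
  block x [0.4406 0.54  ] y [-0.0254  0.0344]
  knob 77 [ 0.5131 -0.1804  0.0574] z98 0.0698 lip x [0.4691 0.5619] z 0.047
scene0 yaw 1.4 rect [ 477.5 -143.4] [98.5 33.3] 0.1 frontmid [ 0.4776 -0.1298] foot~ [ 0.4791 -0.1898] z 0.0375
scene5 yaw 2.6 rect [ 478.  -145.4] [99.1 34.9] 4.1 frontmid [ 0.4777 -0.1313] foot~ [ 0.4804 -0.1912] z 0.0507
scene8 yaw -0.49 rect [ 502.7 -143.5] [ 32.8 100.3] 89.8 frontmid [ 0.5035 -0.1301] foot~ [ 0.503  -0.1901] z 0.0503
scene9 yaw -2.82 rect [ 513.5 -142.5] [34.9 99.2] 89.6 frontmid [ 0.5142 -0.1298] foot~ [ 0.5112 -0.1897] z 0.0503
```

View pics/z9.png

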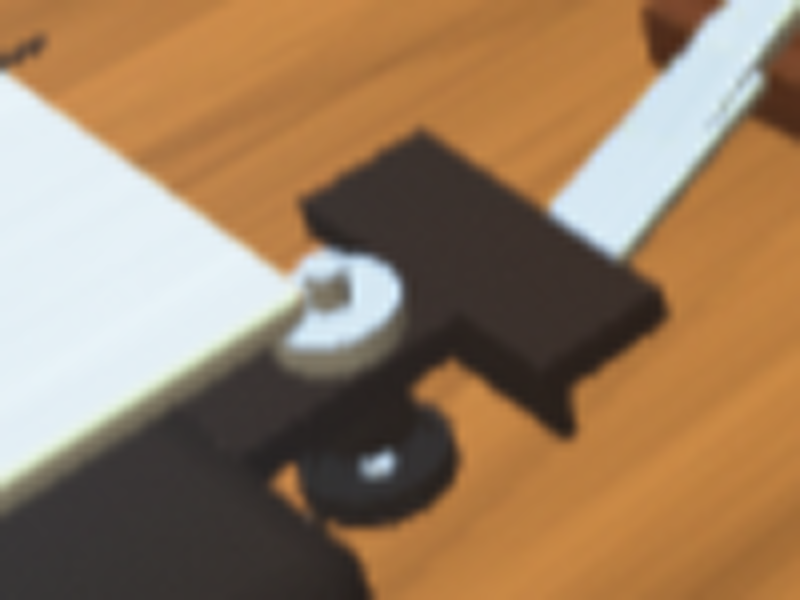

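The foot is now above the cup, at crop (375,400), with the cup screw still visible at (378,463), so it is a little short. I'll check with projected outlines on a contrast-boosted crop.

```bash
cat > ov.py <<'E'
from h import *
import sys
n,fx,fy,fz,out=sys.argv[1],*map(float,sys.argv[2:5]),sys.argv[5]
d=np.load(f"pics/{n}.npz");K=d["K"];T=d["T"]
def proj(p):
    q=(np.asarray(p)-T[:3,3])@T[:3,:3];return np.c_[K[0,0]*q[:,0]/-q[:,2]+K[0,2],-K[1,1]*q[:,1]/-q[:,2]+K[1,2]]
# cup centre from screw centroid in scene0
c=np.load("pics/scene0.npz")["c"].astype(float).min(-1)
w=c[266:279,180:195]-90;w[w<0]=0;vv,uu=np.mgrid[266:279,180:195];uv=[(uu*w).sum()/w.sum(),(vv*w).sum()/w.sum()]
cup=ray(d,uv,.0045)[0];print("screw px",np.round(uv,2),"cup",cup.round(4))
# rim outline check
S=8;u0,v0=160,245
img=d["c"][v0:v0+50,u0:u0+66,::-1].astype(float)/255
img=(np.clip(img*1.0,0,1)**.5*255).astype(np.uint8);img=cv2.resize(img,None,fx=12,fy=12,interpolation=cv2.INTER_CUBIC)
a=np.linspace(0,2*np.pi,60)
def circ(x,y,z,r,col):
    p=(proj(np.c_[x+r*np.cos(a),y+r*np.sin(a),0*a+z])-[u0,v0]+.5)*12
    cv2.polylines(img,[p.astype(np.int32)],True,col,1)
circ(cup[0],cup[1],.010,.0195,(0,255,0));circ(cup[0],cup[1],.010,.015,(0,255,0));circ(cup[0],cup[1],0,.0195,(0,160,0))
circ(fx,fy,fz,.012,(0,0,255));circ(fx,fy,fz+.012,.012,(255,0,255))
cv2.imwrite(f"pics/{out}.png",img)
E
python3 ov.py scene9 .5112 -.1845 .0122 ov9
```

```text
screw px [186.73 272.28] cup [ 0.512  -0.1846  0.0045]
```

View pics/ov9.png

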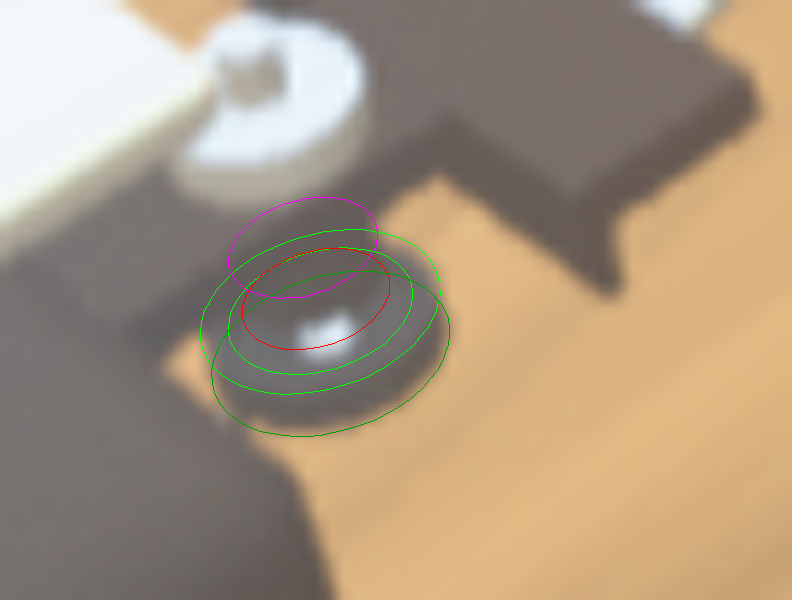

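```bash
python3 - <<'E'
from h import *
np.set_printoptions(linewidth=200,suppress=True)
for n in("scene0","scene9"):
    d=np.load(f"pics/{n}.npz");P=d["P"]*1000;print(n)
    for u in ((174,178,180,183) if n=="scene0" else (180,183,186,189,192)):
        print(u,[(v,*P[v,u].round(0).astype(int),int(d["c"][v,u].max())) for v in range(256,277,1)])
E
```

```text
scene0
174 [(256, np.int64(490), np.int64(-191), np.int64(42), 124), (257, np.int64(490), np.int64(-191), np.int64(40), 118), (258, np.int64(490), np.int64(-192), np.int64(37), 97), (259, np.int64(493), np.int64(-194), np.int64(38), 68), (260, np.int64(493), np.int64(-194), np.int64(35), 50), (261, np.int64(494), np.int64(-195), np.int64(34), 41), (262, np.int64(494), np.int64(-196), np.int64(32), 38), (263, np.int64(494), np.int64(-197), np.int64(29), 39), (264, np.int64(494), np.int64(-197), np.int64(27), 38), (265, np.int64(486), np.int64(-193), np.int64(16), 39), (266, np.int64(485), np.int64(-194), np.int64(14), 40), (267, np.int64(483), np.int64(-193), np.int64(9), 40), (268, np.int64(482), np.int64(-193), np.int64(5), 43), (269, np.int64(483), np.int64(-194), np.int64(4), 76), (270, np.int64(483), np.int64(-195), np.int64(2), 161), (271, np.int64(485), np.int64(-196), np.int64(1), 187), (272, np.int64(487), np.int64(-198), np.int64(0), 188), (273, np.int64(490), np.int64(-200), np.int64(2), 187), (274, np.int64(494), np.int64(-203), np.int64(3), 180), (275, np.int64(563), np.i
[... 8820 characters left out ...]
 np.int64(-161), np.int64(2), 153), (265, np.int64(510), np.int64(-168), np.int64(11), 97), (266, np.int64(511), np.int64(-169), np.int64(10), 54), (267, np.int64(512), np.int64(-171), np.int64(9), 46), (268, np.int64(512), np.int64(-171), np.int64(6), 48), (269, np.int64(514), np.int64(-173), np.int64(6), 51), (270, np.int64(515), np.int64(-174), np.int64(4), 52), (271, np.int64(518), np.int64(-176), np.int64(5), 52), (272, np.int64(523), np.int64(-179), np.int64(8), 52), (273, np.int64(529), np.int64(-183), np.int64(12), 52), (274, np.int64(531), np.int64(-185), np.int64(12), 51), (275, np.int64(532), np.int64(-186), np.int64(10), 45), (276, np.int64(532), np.int64(-187), np.int64(8), 43)]
```

```bash
cat > foot.py <<'E'
from h import *
from scipy.optimize import least_squares
import sys
def cyl(q,r,c0):
    f=lambda p:np.hypot(q[:,0]-p[0],q[:,1]-p[1])-r
    s=least_squares(f,c0,loss="soft_l1",f_scale=.001);return s.x,np.abs(s.fun).mean()
def run(n,gx,zlo,zhi):
    d=np.load(f"pics/{n}.npz");P=d["P"];c=d["c"].astype(int).max(-1)
    x,y,z=np.moveaxis(P,-1,0)
    m=(z>zlo)&(z<zhi)&(np.hypot(x-gx,y+.186)<.019)&(c<60)
    q=P[m];s,e=cyl(q,.012,[gx,-.184])
    print(n,"foot",s.round(4),"n",m.sum(),"res",e.round(4),"zmin",q[:,2].min().round(4))
d=np.load("pics/scene0.npz");K=d["K"];T=d["T"];P=d["P"];c=d["c"].astype(int).max(-1);x,y,z=np.moveaxis(P,-1,0)
# cup: mid-ring rim points and floor screw
m=(z>.0098)&(z<.0145)&(np.hypot(x-.5135,y+.184)<.026)&(x>.4985)&(c<60);s,e=cyl(P[m],.0173,[.513,-.184]);print("cup rim",s.round(4),m.sum(),e.round(4))
m=(np.hypot(x-.5135,y+.184)<.006);sc=P[m&(c>90)];print("screw",sc.mean(0).round(4),len(sc))
m=(z<.0145)&(z>.003)&(np.hypot(x-.5135,y+.184)<.0225)&(np.hypot(x-.5135,y+.184)>.018)&(c<60)&(y<-.187);s,e=cyl(P[m],.0195,[.513,-.184]);print("cup outer",s.round(4),m.sum(),e.round(4))
for a in sys.argv[1:]:
    n,g,l,h=a.split(",");run(n,float(g),float(l),float(h))
E
python3 foot.py scene0,.478,.004,.021 scene5,.478,.016,.031 scene8,.502,.016,.031 scene9,.511,.016,.031
```

```text
cup rim [ 0.5144 -0.1858] 63 0.0016
screw [ 0.5137 -0.1854  0.0057] 15
cup outer [ 0.5133 -0.184 ] 46 0.0008
scene0 foot [ 0.4762 -0.1845] n 49 res 0.0012 zmin 0.004
scene5 foot [ 0.4761 -0.1851] n 43 res 0.0007 zmin 0.0166
scene8 foot [ 0.4998 -0.1839] n 47 res 0.0006 zmin 0.0163
scene9 foot [ 0.5095 -0.1835] n 50 res 0.0007 zmin 0.0161
```

Call:
{"name": "servo_tool", "arguments": {
  "targets": [
    [[0, 0, -0.0094], [0, 0.0026, 0], 0],
    [[0, 0, -0.0094], [0, 0.0026, 0], 0],
    [[0, 0, -0.0094], [0, 0.0026, 0], 0],
    [[0, 0, -0.0094], [0, 0.0026, 0], 0],
    [[0, 0, -0.0094], [0, 0.0026, 0], 0],
    [[0, 0, 0], [0, 0, 0], 0]
  ]
}}

```text
clock: 14.48
tool_pos: [0.3897, 0.2626, 0.047]
tcp_rot: [-2.578, 1.74, 0.022]
ft_force: [6.8, -10.2, 18.3]
width: 0.0198
```

```bash
python3 chk.py 10; python3 foot.py scene10,.513,.016,.031|tail -1;python3 nose.py scene10
```

```text
tcp [0.3897 0.2626 0.047 ] F [  6.8 -10.2  18.3] M [-3.38 -2.65 -0.74]
toe(FK) [ 0.549  -0.1323  0.0345] yaw -68.02 pitch -1.68
scene bar ymin -0.1265 x@ridge 0.4816 x@-.14 0.5324 yaw -19.68 pitch -2.91 ztop@-.07 0.0446
  block x [0.4395 0.5379] y [-0.0309  0.0264]
  knob 131 [ 0.5176 -0.1847  0.0608] z98 0.0719 lip x [0.4694 0.5658] z 0.0504
side bar ymin -0.128 x@ridge 0.4861 x@-.14 0.5345 yaw -18.79 pitch -3.41 ztop@-.07 0.0407
  block x [0.4406 0.54  ] y [-0.0254  0.0333]
  knob 73 [ 0.5166 -0.1801  0.0575] z98 0.0695 lip x [0.4717 0.5656] z 0.047
scene10 foot [ 0.5125 -0.1835] n 45 res 0.0006 zmin 0.0165
scene10 yaw -2.07 rect [ 516.3 -144. ] [34.5 98.6] 88.0 frontmid [ 0.5173 -0.1299] foot~ [ 0.5152 -0.1898] z 0.0503
```

Call:
{"name": "servo_tool", "arguments": {
  "targets": [
    [[0, 0, -0.0094], [0, 0.0026, 0], 0],
    [[0, 0, -0.008], [0, 0.0022, 0], 0],
    [[0, 0, 0], [0, 0, 0], 0],
    [[0, 0, 0], [0, 0, 0], 0]
  ]
}}

```text
clock: 14.92
tool_pos: [0.3854, 0.2609, 0.0469]
tcp_rot: [-2.592, 1.718, 0.021]
ft_force: [6.2, -10.4, 19.5]
width: 0.02
```

```bash
python3 chk.py 11|grep -v block; python3 foot.py scene11,.513,.016,.031|tail -1;python3 nose.py scene11
```

```text
tcp [0.3854 0.2609 0.0469] F [  6.2 -10.4  19.5] M [-3.45 -2.92 -0.85]
toe(FK) [ 0.5513 -0.1312  0.0345] yaw -67.06 pitch -1.66
scene bar ymin -0.1255 x@ridge 0.4808 x@-.14 0.5336 yaw -20.42 pitch -3.16 ztop@-.07 0.0439
  knob 135 [ 0.5186 -0.1847  0.0609] z98 0.0718 lip x [0.4707 0.5668] z 0.0504
side bar ymin -0.1225 x@ridge 0.4857 x@-.14 0.537 yaw -19.89 pitch -3.32 ztop@-.07 0.0409
  knob 78 [ 0.5176 -0.1815  0.0569] z98 0.0694 lip x [0.4738 0.5662] z 0.047
scene11 foot [ 0.5134 -0.1829] n 48 res 0.0006 zmin 0.0162
scene11 yaw -2.89 rect [ 517.3 -142.4] [100.7  35. ] 0.0 frontmid [ 0.5182 -0.1298] foot~ [ 0.5152 -0.1897] z 0.0502
```

Call:
{"name": "servo_tool", "arguments": {
  "targets": [
    [[0, 0, 0.0094], [0.0013, -0.0026, 0], 0],
    [[0, 0, 0.0094], [0.0013, -0.0026, 0], 0],
    [[0, 0, 0.0094], [0.0013, -0.0026, 0], 0],
    [[0, 0, 0.0094], [0.0013, -0.0026, 0], 0],
    [[0, 0, 0.0094], [0.0013, -0.0026, 0], 0],
    [[0, 0, 0], [0, 0, 0], 0]
  ]
}}

```text
clock: 15.52
tool_pos: [0.3997, 0.2653, 0.0475]
tcp_rot: [-2.544, 1.775, 0.028]
ft_force: [-12.8, 13.3, 18.8]
width: 0.0199
```

```bash
python3 chk.py 12; python3 foot.py scene12,.510,.016,.031|tail -1;python3 nose.py scene12
```

```text
tcp [0.3997 0.2653 0.0475] F [-12.8  13.3  18.8] M [ 5.19  4.77 -0.38]
toe(FK) [ 0.5469 -0.1342  0.0316] yaw -69.78 pitch -2.14
scene bar ymin -0.1259 x@ridge 0.4814 x@-.14 0.5265 yaw -17.6 pitch -3.2 ztop@-.07 0.0438
  block x [0.44   0.5374] y [-0.038   0.0263]
  knob 135 [ 0.5153 -0.185   0.0608] z98 0.0717 lip x [0.4661 0.563 ] z 0.0502
side bar ymin -0.1228 x@ridge 0.4857 x@-.14 0.53 yaw -17.32 pitch -3.86 ztop@-.07 0.0404
  block x [0.4406 0.54  ] y [-0.0273  0.0334]
  knob 75 [ 0.5141 -0.1806  0.0568] z98 0.0676 lip x [0.4693 0.5627] z 0.0465
scene12 foot [ 0.5098 -0.1838] n 45 res 0.0006 zmin 0.0165
scene12 yaw -2.69 rect [ 513.7 -142.8] [99.1 34.3] 0.1 frontmid [ 0.5144 -0.1298] foot~ [ 0.5116 -0.1898] z 0.05
```

Call:
{"name": "servo_tool", "arguments": {
  "targets": [
    [[0, 0, -0.0094], [0.001, 0.0026, 0], 0],
    [[0, 0, -0.0094], [0.001, 0.0026, 0], 0],
    [[0, 0, -0.0094], [0.001, 0.0026, 0], 0],
    [[0, 0, -0.0094], [0.001, 0.0026, 0], 0],
    [[0, 0, -0.0094], [0.001, 0.0026, 0], 0],
    [[0, 0, 0], [0, 0, 0], 0]
  ]
}}

```text
clock: 16.12
tool_pos: [0.3934, 0.2618, 0.0499]
tcp_rot: [-2.577, 1.702, 0.025]
ft_force: [-6.9, 23.3, 20.3]
width: 0.02
```

```bash
python3 chk.py 13; python3 foot.py scene13,.513,.016,.031|tail -1;python3 nose.py scene13
```

```text
tcp [0.3934 0.2618 0.0499] F [-6.9 23.3 20.3] M [ 9.03  2.65 -0.22]
toe(FK) [ 0.5607 -0.1295  0.0318] yaw -66.85 pitch -2.44
scene bar ymin -0.1255 x@ridge 0.4808 x@-.14 0.5291 yaw -18.79 pitch -3.83 ztop@-.07 0.0429
  block x [0.4394 0.5375] y [-0.0332  0.0259]
  knob 135 [ 0.5176 -0.1848  0.0596] z98 0.0706 lip x [0.4696 0.5656] z 0.0489
side bar ymin -0.1244 x@ridge 0.4858 x@-.14 0.5328 yaw -18.32 pitch -3.92 ztop@-.07 0.0399
  block x [0.4406 0.54  ] y [-0.0242  0.0329]
  knob 81 [ 0.516  -0.1807  0.0556] z98 0.0672 lip x [0.4714 0.565 ] z 0.0457
scene13 foot [ 0.5124 -0.1836] n 45 res 0.0007 zmin 0.0163
scene13 yaw -2.69 rect [ 516.6 -143.6] [33.7 97.9] 89.0 frontmid [ 0.5171 -0.1294] foot~ [ 0.5142 -0.1893] z 0.0488
```

Call:
{"name": "servo_tool", "arguments": {
  "targets": [
    [[0, -0.0044, 0], [-0.0005, 0, -0.00125], 0],
    [[0, -0.0044, 0], [-0.0005, 0, -0.00125], 0],
    [[0, -0.0044, 0], [-0.0003, 0, -0.00125], 0],
    [[0, -0.0044, 0], [-0.0002, 0, -0.00125], 0],
    [[0, -0.0044, 0], [-0.0002, 0, -0.00125], 0],
    [[0, -0.0044, 0], [-0.0002, 0, -0.00125], 0]
  ]
}}

```text
clock: 16.72
tool_pos: [0.3921, 0.261, 0.0569]
tcp_rot: [-2.568, 1.697, 0.057]
ft_force: [-4.6, 15.9, 19.7]
width: 0.0202
```

```bash
python3 chk.py 14; python3 foot.py scene14,.513,.013,.026|tail -1;python3 nose.py scene14
```

```text
tcp [0.3921 0.261  0.0569] F [-4.6 15.9 19.7] M [ 6.77  1.31 -0.32]
toe(FK) [ 0.5591 -0.1299  0.0288] yaw -66.88 pitch -3.78
scene bar ymin -0.1258 x@ridge 0.4807 x@-.14 0.5297 yaw -19.06 pitch -5.34 ztop@-.07 0.0413
  block x [0.4398 0.5375] y [-0.0358  0.0264]
  knob 132 [ 0.5181 -0.1842  0.0566] z98 0.0682 lip x [0.4688 0.5664] z 0.0456
side bar ymin -0.1246 x@ridge 0.4859 x@-.14 0.5344 yaw -18.85 pitch -5.44 ztop@-.07 0.038
  block x [0.4426 0.5401] y [-0.0298  0.0328]
  knob 77 [ 0.5166 -0.1792  0.0532] z98 0.0647 lip x [0.4733 0.5654] z 0.042
scene14 foot [ 0.5128 -0.1835] n 46 res 0.0008 zmin 0.0131
scene14 yaw -2.0 rect [ 516.9 -143.6] [34.  99.2] 89.1 frontmid [ 0.5172 -0.1293] foot~ [ 0.5151 -0.1893] z 0.0456
```

Call:
{"name": "servo_tool", "arguments": {
  "targets": [
    [[0, -0.0044, 0], [-0.0002, 0, -0.00125], 0],
    [[0, -0.0044, 0], [-0.0002, 0, -0.00125], 0],
    [[0, -0.0044, 0], [-0.0002, 0, -0.00125], 0],
    [[0, -0.0044, 0], [-0.0002, 0, -0.00125], 0],
    [[0, -0.0044, 0], [-0.0002, 0, -0.00125], 0],
    [[0, -0.0044, 0], [-0.0002, 0, -0.00125], 0]
  ]
}}

```text
clock: 17.32
tool_pos: [0.3915, 0.2601, 0.0643]
tcp_rot: [-2.556, 1.69, 0.09]
ft_force: [-0.8, 12.5, 19.1]
width: 0.02
```

Call:
{"name": "servo_tool", "arguments": {
  "targets": [
    [[0, -0.0044, 0], [-0.0002, 0, -0.00125], 0],
    [[0, -0.0044, 0], [-0.0002, 0, -0.00125], 0],
    [[0, -0.0044, 0], [-0.0002, 0, -0.00125], 0]
  ]
}}

```text
clock: 17.57
tool_pos: [0.3894, 0.2586, 0.0664]
tcp_rot: [-2.552, 1.69, 0.109]
ft_force: [-5.6, 13.0, 3.1]
width: 0.0198
```

```bash
python3 chk.py 15; python3 foot.py scene15,.513,.011,.022|tail -1;python3 nose.py scene15
```

```text
tcp [0.3894 0.2586 0.0664] F [-5.6 13.   3.1] M [ 4.99  1.64 -0.19]
toe(FK) [ 0.5553 -0.1314  0.0228] yaw -66.95 pitch -5.87
scene bar ymin -0.1173 x@ridge 0.4803 x@-.14 0.531 yaw -19.64 pitch -7.32 ztop@-.07 0.0392
  block x [0.4397 0.5376] y [-0.0347  0.0233]
  knob 126 [ 0.5188 -0.1839  0.0532] z98 0.064 lip x [0.4693 0.5666] z 0.0418
side bar ymin -0.1235 x@ridge 0.4863 x@-.14 0.5376 yaw -19.87 pitch -7.52 ztop@-.07 0.0356
  block x [0.4729 0.5401] y [-0.032   0.0325]
  knob 83 [ 0.5167 -0.18    0.0492] z98 0.0603 lip x [0.4732 0.5654] z 0.0385
scene15 foot [ 0.5131 -0.1847] n 53 res 0.0025 zmin 0.0111
scene15 yaw -2.05 rect [ 516.6 -143.8] [35.1 99.4] 87.4 frontmid [ 0.5172 -0.129 ] foot~ [ 0.515  -0.1889] z 0.0418
```

The saw landed: Fz fell from 19 to 3 N and the lip settled ~4.4 mm higher than at the start, the expected home height. Next I free the toe.

Call:
{"name": "servo_tool", "arguments": {
  "targets": [
    [[0, -0.0075, 0], [-0.0008, 0, -0.0022], 0],
    [[0, -0.0075, 0], [-0.0008, 0, -0.0022], 0],
    [[0, -0.0075, 0], [-0.0008, 0, -0.0022], 0],
    [[0, -0.0075, 0], [-0.0005, 0, -0.0022], 0],
    [[0, -0.0075, 0], [0, 0, -0.0022], 0],
    [[0, -0.0075, 0], [0, 0, -0.0022], 0]
  ]
}}

```text
clock: 18.17
tool_pos: [0.3848, 0.2522, 0.0764]
tcp_rot: [-2.541, 1.685, 0.167]
ft_force: [-1.6, 1.5, -2.5]
width: 0.0198
```

```bash
python3 chk.py 16; python3 nose.py scene16
```

```text
tcp [0.3848 0.2522 0.0764] F [-1.6  1.5 -2.5] M [ 0.2  -0.04  0.09]
toe(FK) [ 0.5493 -0.1363  0.017 ] yaw -67.04 pitch -8.02
scene bar ymin -0.1159 x@ridge 0.4796 x@-.14 0.534 yaw -20.95 pitch -9.64 ztop@-.07 0.0369
  block x [0.44   0.5377] y [-0.0362  0.0236]
  knob 126 [ 0.5185 -0.1837  0.0529] z98 0.0644 lip x [0.4703 0.5663] z 0.0418
side bar ymin -0.1295 x@ridge 0.4856 x@-.14 0.5398 yaw -20.87 pitch -9.82 ztop@-.07 0.0331
  block x [0.4695 0.54  ] y [-0.0382  0.0339]
  knob 79 [ 0.5168 -0.1809  0.0489] z98 0.0613 lip x [0.473  0.5653] z 0.0381
scene16 yaw -2.64 rect [ 517.  -142.9] [34.2 99.6] 89.8 frontmid [ 0.5176 -0.129 ] foot~ [ 0.5148 -0.189 ] z 0.0418
```

Call:
{"name": "servo_tool", "arguments": {
  "targets": [
    [[0, 0, 0], [-0.004, 0, 0], 0],
    [[0, 0, 0], [-0.006, -0.0002, 0], 0],
    [[0, 0, 0], [-0.008, -0.0003, 0], 0],
    [[0, 0, 0], [-0.008, -0.0003, 0], 0],
    [[0, 0, 0], [-0.008, -0.0003, 0], 0],
    [[0, 0, 0], [-0.008, -0.0003, 0], 0],
    [[0, 0, 0], [-0.008, -0.0003, 0], 0],
    [[0, 0, 0], [-0.008, -0.0003, 0], 0],
    [[0, 0, 0], [-0.008, -0.0003, 0], 0],
    [[0, 0, 0], [-0.004, 0, 0], 0]
  ]
}}

```text
clock: 19.1
tool_pos: [0.3595, 0.3182, 0.0863]
tcp_rot: [-2.541, 1.684, 0.167]
ft_force: [1.3, -2.7, -3.9]
width: 0.02
```

```bash
python3 chk.py 17; python3 nose.py scene17
```

```text
tcp [0.3595 0.3182 0.0863] F [ 1.3 -2.7 -3.9] M [-1.49 -0.56 -0.12]
toe(FK) [ 0.5243 -0.0701  0.0269] yaw -67.0 pitch -8.01
scene bar ymin -0.0815 x@ridge 0.4787 x@-.14 0.5319 yaw -20.53 pitch -9.96 ztop@-.07 0.0354
  block x [0.4397 0.5377] y [-0.0296  0.0235]
  knob 124 [ 0.5184 -0.1836  0.0528] z98 0.064 lip x [0.4703 0.5665] z 0.0418
side bar ymin -0.0713 x@ridge 0.4827 x@-.14 0.5333 yaw -19.6 pitch -10.8 ztop@-.07 0.0309
  block x [0.4426 0.54  ] y [-0.03    0.0326]
  knob 81 [ 0.5168 -0.1804  0.0493] z98 0.0617 lip x [0.4731 0.5653] z 0.0382
scene17 yaw -1.52 rect [ 517.5 -144.3] [35.3 99.6] 87.0 frontmid [ 0.5177 -0.129 ] foot~ [ 0.5161 -0.189 ] z 0.0419
```

```bash
python3 - <<'E'
from bar import *
plan([.3582,.3216,.007],-67,7,14)
E
```

```text
n 14 minrows 2.16
0 [-0.001, 0.0188, -0.0001] [0.0006, 0.0001, 0.0057]
7 [-0.001, 0.0188, -0.0001] [-0.0002, 0.0001, 0.0057]
13 [-0.001, 0.0188, -0.0001] [-0.0008, 0.0, 0.0056]
```

Call:
{"name": "servo_tool", "arguments": {
  "targets": [
    [[0, 0.0188, 0], [0.0006, 0, 0.0057], 0],
    [[0, 0.0188, 0], [0.0005, 0, 0.0057], 0],
    [[0, 0.0188, 0], [0.0004, 0, 0.0057], 0],
    [[0, 0.0188, 0], [0.0003, 0, 0.0057], 0],
    [[0, 0.0188, 0], [0.0002, 0, 0.0057], 0],
    [[0, 0.0188, 0], [0.0001, 0, 0.0057], 0],
    [[0, 0.0188, 0], [0, 0, 0.0057], 0],
    [[0, 0.0188, 0], [-0.0002, 0, 0.0057], 0],
    [[0, 0.0188, 0], [-0.0003, 0, 0.0057], 0],
    [[0, 0.0188, 0], [-0.0004, 0, 0.0057], 0]
  ]
}}

```text
clock: 20.03
tool_pos: [0.3599, 0.3196, 0.029]
tcp_rot: [2.604, -1.729, 0.075]
ft_force: [0.5, -1.4, -4.0]
width: 0.0197
```

Call:
{"name": "servo_tool", "arguments": {
  "targets": [
    [[0, 0.0188, 0], [-0.0005, 0, 0.0057], 0],
    [[0, 0.0188, 0], [-0.0006, 0, 0.0057], 0],
    [[0, 0.0188, 0], [-0.0007, 0, 0.005], 0],
    [[0, 0.0188, 0], [-0.0008, 0, 0.004], 0],
    [[0, 0, 0], [0, 0, 0], 0]
  ]
}}

```text
clock: 20.45
tool_pos: [0.3594, 0.3203, 0.0077]
tcp_rot: [2.564, -1.703, 0.171]
ft_force: [-0.5, -1.0, -4.7]
width: 0.0191
```

```bash
python3 chk.py 18; python3 - <<'E'
from h import *
im=snap("wrist","w18");P=world(im);c=im["color"].astype(int)
m=(P[...,2]<.06)&(P[...,2]>.0)&(c.min(-1)>150)&(c[...,2]>c[...,0]-5)&(abs(P[...,0]-.42)<.1)
q=P[m]
for a in np.arange(.08,.4,.03):
    s=q[(q[:,1]>a)&(q[:,1]<a+.03)]
    if len(s)>20:print(s[:,1].mean().round(3),np.percentile(s[:,0],[3,50,97]).round(4),np.median(s[:,2]).round(4))
E
```

```text
tcp [0.3594 0.3203 0.0077] F [-0.5 -1.  -4.7] M [ 0.53  0.51 -0.2 ]
toe(FK) [ 0.523  -0.0694  0.0607] yaw -67.23 pitch 7.14
scene bar ymin -0.0799 x@ridge 0.4799 x@-.14 0.5338 yaw -20.8 pitch 3.91 ztop@-.07 0.0517
  block x [0.4393 0.5376] y [-0.0292  0.0384]
  knob 124 [ 0.5186 -0.1837  0.053 ] z98 0.0645 lip x [0.4703 0.5664] z 0.0419
side bar ymin -0.0747 x@ridge 0.483 x@-.14 0.5366 yaw -20.68 pitch 3.84 ztop@-.07 0.049
  block x [0.4406 0.54  ] y [-0.008   0.0325]
  knob 79 [ 0.5168 -0.1802  0.0492] z98 0.0616 lip x [0.4733 0.5653] z 0.0383
0.217 [0.3869 0.3975 0.4079] 0.0293
0.245 [0.3758 0.3877 0.3995] 0.0269
0.275 [0.3643 0.3762 0.388 ] 0.0243
0.305 [0.3523 0.3646 0.3763] 0.0217
0.328 [0.3407 0.3564 0.366 ] 0.0197
0.356 [0.3364 0.3457 0.3536] 0.0173
```

Call:
{"name": "servo_tool", "arguments": {
  "targets": [
    [[0, 0, 0], [0, 0, 0.0015], 0],
    [[0, 0, 0], [0, 0, 0.0015], 0],
    [[0, 0, 0], [0, 0, 0.0005], 0],
    [[0, 0, 0], [0, 0, 0], 0]
  ]
}}

```text
clock: 20.93
tool_pos: [0.36, 0.3203, 0.0052]
tcp_rot: [2.566, -1.705, 0.169]
ft_force: [-1.3, 0.8, -3.1]
width: 0.0194
```

Call:
{"name": "servo_tool", "arguments": {
  "targets": [
    [[0, 0, 0], [0, 0, 0.0007], 0],
    [[0, 0, 0], [0, 0, 0.0007], 0],
    [[0, 0, 0], [0, 0, 0], 0]
  ]
}}

```text
clock: 21.18
tool_pos: [0.3601, 0.3203, 0.0044]
tcp_rot: [2.566, -1.704, 0.17]
ft_force: [-4.5, 1.0, 5.7]
width: 0.0198
```

Call:
{"name": "servo_tool", "arguments": {
  "targets": [
    [[0, 0, 0], [0, 0, 0], 0.5],
    [[0, 0, 0], [0, 0, 0], 0.5],
    [[0, 0, 0], [0, 0, 0], 0.6],
    [[0, 0, 0], [0, 0, 0], 0.7],
    [[0, 0, 0], [0, 0, 0], 0.7],
    [[0, 0, 0], [0, 0, 0], 0.7],
    [[0, 0, 0], [0, 0, 0], 0.7],
    [[0, 0, 0], [0, 0, -0.004], 0.7],
    [[0, 0, 0], [0, 0, -0.01], 0.7],
    [[0, 0, 0], [0, 0, -0.015], 0.7]
  ]
}}

```text
clock: 22.02
tool_pos: [0.3577, 0.3217, 0.032]
tcp_rot: [2.563, -1.703, 0.171]
ft_force: [0.7, 0.2, 0.1]
width: 0.0613
```

Call:
{"name": "servo_tool", "arguments": {
  "targets": [
    [[0, 0, 0], [0, 0, -0.03], 0.7],
    [[0, 0, 0], [0, 0, -0.035], 0.7],
    [[0, 0, 0], [0, 0, -0.035], 0.7],
    [[0, 0, 0], [0, 0, -0.03], 0.7],
    [[0, 0, 0], [0, 0, 0], 0.7]
  ]
}}

```text
clock: 22.43
tool_pos: [0.3519, 0.3403, 0.1678]
tcp_rot: [2.574, -1.708, 0.169]
ft_force: [0.1, 1.3, 0.1]
width: 0.0612
```

```bash
python3 chk.py 19; python3 nose.py scene19; python3 foot.py scene19,.513,.011,.022|tail -1; python3 - <<'E'
import cv2,numpy as np
from h import *
snap("wrist","w19")
a=cv2.resize(cv2.imread("pics/scene19.png")[130:330,130:330],(400,400),interpolation=cv2.INTER_CUBIC)
b=cv2.resize(cv2.imread("pics/side19.png")[100:340,250:490],(400,400),interpolation=cv2.INTER_CUBIC)
cv2.imwrite("pics/fin.png",np.hstack([a,b]))
d=np.load("pics/w19.npz");P=d["P"];c=d["c"].astype(int)
m=(P[...,2]<.06)&(P[...,2]>.0)&(c.min(-1)>150)&(c[...,2]>c[...,0]-5)&(abs(P[...,0]-.42)<.12);q=P[m]
for a in np.arange(.08,.42,.04):
    s=q[(q[:,1]>a)&(q[:,1]<a+.04)]
    if len(s)>20:print(s[:,1].mean().round(3),np.median(s[:,0]).round(4),np.median(s[:,2]).round(4))
E
```

```text
tcp [0.3519 0.3403 0.1678] F [0.1 1.3 0.1] M [0.71 0.03 0.03]
toe(FK) [ 0.5158 -0.0497  0.2177] yaw -67.2 pitch 6.72
scene bar ymin -0.0816 x@ridge 0.4802 x@-.14 0.5334 yaw -20.55 pitch 4.5 ztop@-.07 0.0523
  block x [0.4389 0.5378] y [-0.0289  0.0348]
  knob 122 [ 0.5184 -0.1836  0.0529] z98 0.0639 lip x [0.4703 0.5665] z 0.0419
side bar ymin -0.0749 x@ridge 0.4832 x@-.14 0.5353 yaw -20.15 pitch 4.72 ztop@-.07 0.0504
  block x [0.4406 0.5401] y [-0.019   0.0334]
  knob 72 [ 0.5169 -0.1805  0.0493] z98 0.062 lip x [0.4729 0.5657] z 0.0382
scene19 yaw -2.2 rect [ 517.5 -144.1] [35.1 98.4] 87.5 frontmid [ 0.5178 -0.129 ] foot~ [ 0.5155 -0.189 ] z 0.0419
scene19 foot [ 0.5136 -0.1846] n 61 res 0.0026 zmin 0.0111
0.182 0.4119 0.0302
0.22 0.3977 0.0265
0.26 0.3824 0.0227
0.3 0.3671 0.0187
0.34 0.3518 0.0148
0.362 0.3479 0.0126
```

View pics/fin.png

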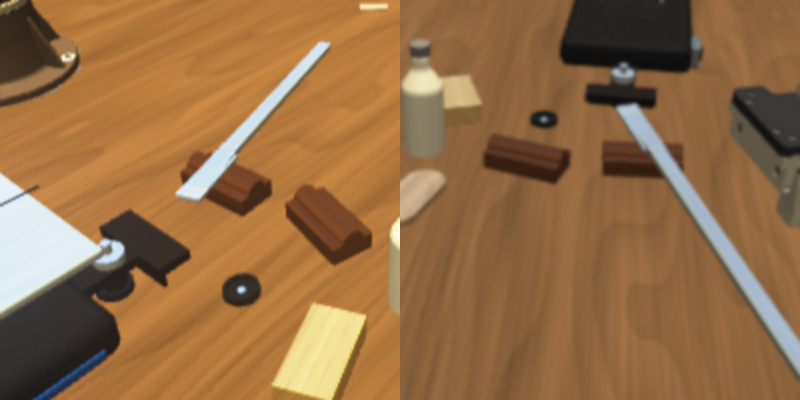

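Final views: the foot stands inside the cup at (115,285), the bar lies over the block with its toe clear of the lip at (190,195), and the loose things are where they were.

```bash
python3 -c "
from plant import *
print(finish_job())"
```

```text
the job is handed in; nothing more can be done
None
```

The saw's front foot now stands in the cup, and the job was handed in at about 22.5 s of the 58 s allowed.

**What I did**
- I slid the toe in under the lip until it touched the rib at about 7 N, then eased it back about 9 mm.
- I levered the front up until the foot was about 11.7 mm above the bench and swung it roughly 37 mm across onto the cup.
- I let it down into the cup, drew the bar out and laid it over the block.

**Last checks**
- **Seating:** the lip is 4.5 mm higher than at the start by the scene camera and 3.9 mm by the side camera. The height expected with the foot on the cup floor is about 4.5 mm.
- **Landing:** the force stayed on the bar until the foot was about 4 mm up, so I found no sign of it resting on the rim.
- **Bar:** the toe is about 43 mm short of the lip and the handle end is on the bench. The bar lies about 20° askew to the saw.
- **Loose things:** the saw did not move while the bar was drawn out. The glue, petal, offcut and spare block look undisturbed in the last picture, though I did not measure them.

**What disagreed or did not go cleanly**
- The cameras differed by 1–2 mm on the foot's centring in the cup before lowering. I put it about 1.5 mm off, within the 3 mm play.
- To improve the centring I swung the front back and across again by about 4 mm. During this the lift sagged to roughly 10 mm, level with the rim top, while the foot was already over the recess, so the margin there was thin.
- The bar turned up to about 4° in the grip.
- After landing the bar slid about 7 mm further in towards the rib, with little force, before I drew it out.

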